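Swing the drawing-board rule on to its next index hole

ROBOT

A 6-joint arm with a two-finger parallel gripper is mounted at the origin on the work surface; the furniture and walls round the work are solid. World frame = base frame: x ahead of the robot, y to its left, z up, the work surface at z = 0. Lengths are in m, angles in degrees, forces in N, time in s.
With the tool pointing down it reaches from about 0.3 to 0.75 m from the base axis. Payload 8.5 kg.
Tool frame: the origin (TCP) lies midway between the tips of the shut fingers; the grasp point (between the pads) lies 19 mm behind it (r.hold_point_z is the distance from the TCP to the grasp point, in m); z points along the fingers, y is the line along which they close (so a half turn about z gives the same grasp; the last joint's range is limited). The gripper opens to 85 mm and grips with 20 to 120 N. Pads are 22 mm wide; open, the fingers measure 114 mm over their backs; the gripper's body (76 mm by 85 mm) begins 54 mm behind the grasp point. The pads swing forward as they close: fully open they stand 13 mm farther back than shut.
Start: joints at [-77.366, 21.807, 74.336, -0, 83.858, -12.336], TCP at [0.232, -0.499, 0.231] pointing down, gripper open.
Joint ranges: [-178.18, 178.18], [-50.72, 133.34], [12.68, 142.11], [-81.47, 261.47], [9.98, 163.14], [-165.26, 165.26]. Speed limits (degrees/s): [136.94, 136.94, 180, 180, 180, 180].

INTERFACE

Orientations are given as a 3x3 rotation matrix whose columns are the frame's x, y, z axes.
In Python, from station import r gives the robot as it stands.
- The arm moves only by the shell command python3 -m jog 'ROWS'. ROWS is JSON, a list of rows, each an object with "hand": the finger opening in m, from 0 to 0.0854; "travel": the shift along the tool's x, y, z in m, a list of three; "turn": the turn about the tool's z in degrees. In form: [{"hand": hand, "travel": [x, y, z], "turn": turn}, ...]. A call has 1 to 10 rows; each row shifts and turns the commanded pose from where the row before left it, along the tool's axes as they then stand; what a row does not reach is not made up. A row lasts 1/12 s, in which the tool goes at most 41.7 mm and 7.16 degrees, less where a joint would pass 70% of its speed; a pose out of reach is approached as far as the arm can. A call is refused whole if a number of a shift passes 0.0417 or a number of a turn 7.16, either way. A call with a gripper value outside its range is refused whole. The fingers move at their own pace and stop on an object; the grip force is fixed at half the most. Time passes only in rows, so rows that do not move let the fingers close. It gives the time, the measured TCP pose, the force, the opening and the grip force at its end, in the units of the state.
- r.get_state(): the state, without advancing time (a new reading comes with each control period).
- r.read_camera(name): name is "side" or "top"; returns the picture (420x560x3 uint8, red, green, blue); there is no depth.
- r.get_calibration(name): a dict with "intrinsics" (3x3 intrinsics, pixels), "R" (3x3) and "t" (3): a world point X has camera coordinates R X + t. Camera axes: x right, y down, z forward; pixel columns grow to the right and rows downward; lengths in m; the calibration is good to about 2 mm. A picture is of the moment at which its call begins. get_calibration takes no time and is no camera call.
- r.finish_job(): hands the job in; it is judged then, once.
Trained networks look in the newest picture that a camera, given by its name, has taken for a name from the list of things; names that differ only in an ending like _2 or _b are one class to them, and where a whole thing is asked for, a point or a joint stands for the part that bears it (a point fixed in the world has none). Each returns a list of dicts, best first, with "score" (0 to 1); they miss things now and then, are a little off and sometimes report something else, mostly with a low value. They report only what shows in the picture. A call takes as long as a camera call.
- r.search_frame(camera, label): "at" ([x, y, z] in m, in the coordinates of the camera as it stood for that picture, good to about 4 mm: the middle of the surface that is visible of it).
The state is a dict: "time_s": time; "q": joint angles; "joint_velocities": joint speeds; "tau": joint torques, N m; "position": TCP position; "orientation": TCP orientation; "force": force on the tool from outside, world axes, zero at the start; "wrist_torque": the same for the moment, N m; "gripper_width": opening from 0.0 (shut) to 1.0 (fully open); "finger_force": force on a finger pad.
Only numpy, scipy, OpenCV 4.12 (cv2) and the standard library are available. Lean on these libraries where they do the work, as an engineer would, in place of code of your own. Each camera call takes 0.05 s, during which the arm holds its last target. There are 200 camera calls.

TASK

The drawing board's rule has to go up to its next angle stop. First put the wooden set square that rests on the rule back, flat and fully home, in its triangular recess in the storage tray, so the rule is free to swing. Then pull the spring plunger's black knob until its pin is clear of the hole, swing the rule up the slope by one hole (15 degrees) and let the pin snap fully home there; leave the other things on the desk and the board as they are.

Things in the scene. Friction and masses are not known exactly. Their poses are not given: they have to be found in the camera images.
- rule (a joint): Angle (rad) of the aluminium swing rule: 0 level across the board, pin in the first hole; grows as its free right end swings up the slope. Holes at 0, 0.262, 0.524, 0.785, 1.047. Starts in hole 0 (within 0.004), must end in hole 0.262. Pin 9 mm, round tip; holes 12 mm: seated, 0.014 play each way, else locked. Pin out, it turns stiffly (2 to 3 N at the knob) and stays where left.
- plunger (a joint): Pull (m) of the spring plunger on the rule: 0 = pin fully home in a hole; 0.008 = pin tip clear of the hole, riding on the plate between holes; 0.013 = end stop. Its spring draws it back with about 5 N at 0, 9 N at 0.012. Let go within 3 mm of a hole's centre, the pin snaps in.
- knob (a point): Centre of the plunger's black round knob, 30 mm wide, 31 mm tall, 110 mm from the pivot along the rule; moves with rule and plunger. z = its axis and pull direction, square to the board (30 degrees from vertical); x = up the slope, square to the rule; rule's free end along -y. Pin home, it is 42 mm above the board; the knob's underside 26 mm, the rule's 32 mm wide arm under it up to 15 mm.
- rule_pivot (a point): Point on the board's face on the rule's pivot axis. x = straight up the slope, y = left across the board, z = square to the board, away from it (30 degrees from vertical, leaning to the robot). White board 290 mm up the slope, 312 mm across; the point is 52 mm up from its lower edge, 28 mm from its left edge. The rule's blade, 28 mm wide, top 6 mm above the board, ends 280 mm from the pivot.
- lamp (a point): Centre of the lamp bar fixed to the stand over the board: 200 mm long across the board (y), 26 mm wide, 13 mm thick, 365 mm above the desk, over the set square's lifting bar; its bent tube stands at the board's right rear. A hand straight from above meets it: come in square to the board, from the robot's side.
- lift_bar (a point): Centre of the lifting bar of the wooden set square: bar 56 mm long (y), 14 mm wide (x), 26 mm tall (z). Square: flat right-angled triangle 6 mm thick, two sides of 115 mm, 90 g; underside 19 mm below the point; right-angle corner at x -38, y -38 mm, sides from there along +x and +y. Starts flat on the sloping board (z square to it, x up the slope), its side along y 0 to 3 mm from the rule's blade.
- recess (a point): Point on the floor of the triangular recess in the flat wooden tray (190 x 195 mm, 12 mm high; recess floor 6 mm above the desk, 6 mm deep), 19 mm straight below the lifting bar's centre when the set square lies home, flush with the tray's top. Axes as the set square's own when home: x, y along the two equal sides, z up, right-angle corner at -x -y. 3 mm clearance all round.
- eraser: Bystander: white eraser in a blue sleeve, 21 x 45 x 13 mm, on the desk to the left of the tray; stays.
- sharpener: Bystander: small steel pencil sharpener, 15 x 25 x 12 mm, on the desk to the left of the tray; stays.
- pin_tin: Bystander: round brown tin, 70 mm across, 27 mm tall, on the desk to the left of the tray; stays.
- wood_pot: Bystander: round dark wooden pot, 68 mm across, 90 mm tall, at the back, left of the tray; stays.

How it is judged:
By the outcome, as a careful person would: the job done as asked, in the order asked, and still so for the second after the job is handed in, with the robot touching nothing.
It also fails if it takes over 51 s, if anything falls off the work surface, if the arm or the gripper's body presses on something with over 40 N, if the wrist force passes 120 N, or if a joint passes its speed limit or range.

## Working session

There is one attempt and no reset: what is moved stays moved. The work goes in short steps, Python scripts to look and compute and a shell command to move; the robot and the scene stay as the last step left them, time stands still between calls to the robot, and variables do not carry over. Pictures are saved under pics/ and viewed, at most 10 in all, crops included, and the job is handed in when it is done.

```bash
mkdir -p pics; ls; python3 - <<'E'
from station import r
import cv2,numpy as np
s=r.get_state(); print(s['time_s'],s['position'],np.round(s['orientation'],3).tolist(),s['gripper_width'])
for c in ("side","top"):
    im=r.read_camera(c); cv2.imwrite(f'pics/{c}0.png',im[:,:,::-1])
    k=r.get_calibration(c); R=np.array(k['R']);t=np.array(k['t']); print(c,np.round(k['intrinsics'],1).tolist(),(-R.T@t).round(3),R.round(3).tolist())
    for n in ("knob","rule","lift_bar","rule_pivot","recess","lamp","plunger","eraser","pin_tin","wood_pot"):
        print(n,[(round(d['score'],2),(R.T@(np.array(d['at'])-t)).round(4).tolist()) for d in r.search_frame(c,n)[:2]])
print(r.get_state()['time_s'])
E
```

```text
pics
0.0 [ 0.23210819 -0.49830834  0.23071694] [[0.907, 0.422, -0.0], [0.422, -0.907, 0.001], [0.0, -0.001, -1.0]] 0.9999823223002972
side [[387.1, 0.0, 284.6], [0.0, 387.1, 210.5], [0.0, 0.0, 1.0]] [-0.068  0.762  0.719] [[-0.822, -0.569, -0.002], [-0.257, 0.373, -0.892], [0.508, -0.733, -0.453]]
knob []
rule [(0.78, [0.3985, -0.148, 0.0766])]
lift_bar [(0.38, [0.4711, -0.3831, 0.1146])]
rule_pivot [(0.86, [0.504, -0.2167, 0.1335])]
recess [(0.79, [0.4555, 0.0921, 0.0136])]
lamp [(0.61, [0.5051, -0.2222, 0.1316])]
plunger []
eraser [(0.68, [0.3552, 0.2166, 0.0128])]
pin_tin [(0.58, [0.4342, 0.2618, 0.0231])]
wood_pot [(0.95, [0.5457, 0.355, 0.0602]), (0.45, [0.4018, -0.1486, 0.0744])]
top [[393.5, 0.0, 281.9], [0.0, 393.5, 209.4], [0.0, 0.0, 1.0]] [ 0.328 -0.033  1.245] [[-0.022, -1.0, -0.012], [-0.99, 0.023, -0.138], [0.138, 0.009, -0.99]]
knob [(0.49, [0.4871, -0.2694, 0.1268])]
rule [(0.85, [0.3907, -0.2451, 0.0743]), (0.35, [0.5686, 0.3496, 0.0516])]
lift_bar [(0.93, [0.4218, -0.3545, 0.0944])]
rule_pivot [(0.76, [0.4886, -0.2716, 0.1266])]
recess [(0.57, [0.4604, 0.0729, 0.0108]), (0.26, [0.5688, 0.3514, 0.0518])]
lamp [(0.89, [0.4846, -0.2636, 0.1295]), (0.64, [0.3756, -0.243, 0.1076])]
plunger [(0.54, [0.3757, -0.2408, 0.1106])]
eraser [(0.67, [0.3541, 0.2096, 0.0108])]
pin_tin [(0.8, [0.4383, 0.2523, 0.0285]), (0.32, [0.4628, 0.0759, 0.0137])]
wood_pot [(0.72, [0.486, -0.2705, 0.1281]), (0.7, [0.5676, 0.3513, 0.0513])]
1.1
```

View pics/side0.png

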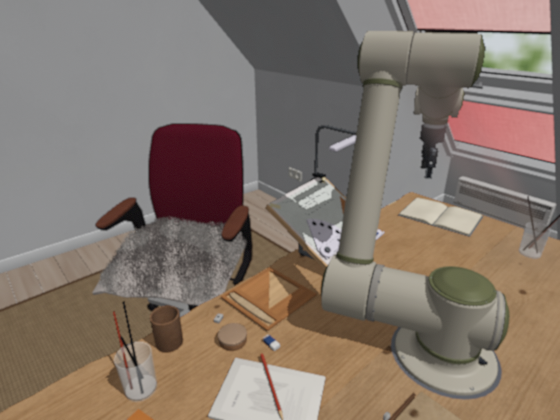

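View pics/top0.png

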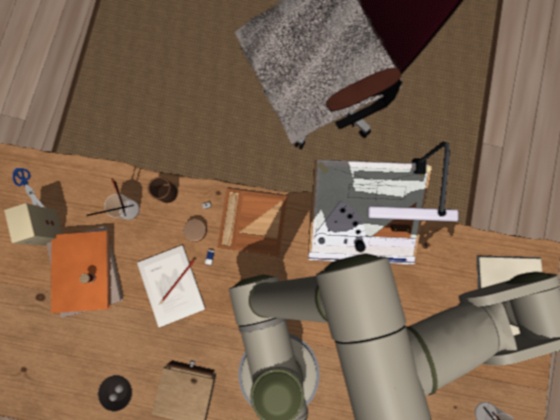

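```bash
python3 - <<'E'
import cv2
a=cv2.imread('pics/top0.png')[150:270,200:470]; cv2.imwrite('pics/c1.png',cv2.resize(a,None,fx=2.9,fy=2.9,interpolation=cv2.INTER_CUBIC))
a=cv2.imread('pics/side0.png')[120:330,200:400]; cv2.imwrite('pics/c2.png',cv2.resize(a,None,fx=2.8,fy=2.8,interpolation=cv2.INTER_CUBIC))
E
```

```text
(no output)
```

View pics/c1.png

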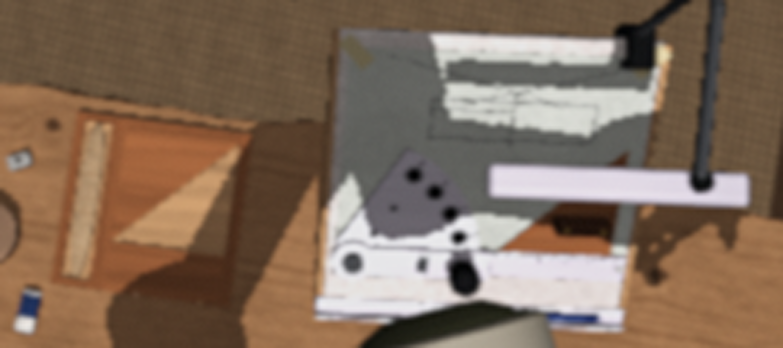

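View pics/c2.png

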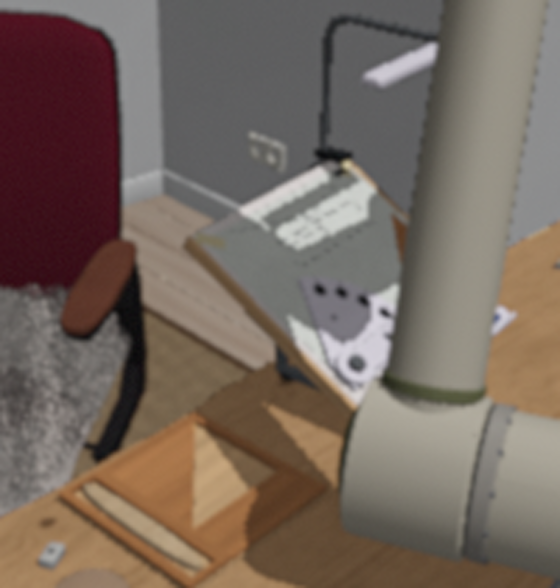

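```bash
cat > h.py <<'E'
import numpy as np
from station import r
def cal(c):
    k=r.get_calibration(c); return np.array(k['intrinsics']),np.array(k['R']),np.array(k['t'])
def ray(c,u,v):
    K,R,t=cal(c); d=R.T@np.linalg.solve(K,[u,v,1.]); return -R.T@t,d/np.linalg.norm(d)
def atz(c,u,v,z):
    o,d=ray(c,u,v); return o+d*(z-o[2])/d[2]
def tri(u1,u2):
    (a,d),(b,e)=ray('top',*u1),ray('side',*u2)
    s=np.linalg.lstsq(np.c_[d,-e],b-a,rcond=None)[0]; p,q=a+s[0]*d,b+s[1]*e
    return (p+q)/2,np.linalg.norm(p-q)
def px(c,X):
    K,R,t=cal(c); p=K@(R@np.array(X)+t); return p[:2]/p[2]
E
python3 - <<'E'
from h import *
T=lambda x,y:(200+x/2.9,150+y/2.9)
S=lambda x,y:(200+x/2.8,120+y/2.8)
print('pivot',tri(T(352,262),S(357,362)))
for a,b,n in [((414,175),(320,289),'h1'),((435,192),(342,292),'h2'),((450,213),(363,300),'h3'),((458,237),(387,312),'h4'),((338,28),(188,242),'TL')]:
    print(n,tri(T(*a),S(*b)))
for x,y in [(490,182),(748,190),(620,186)]: print('lamp',atz('top',*T(x,y),.365))
print('lamp left side cam',tri(T(490,182),S(368,78)))
print(r.get_state()['time_s'])
E
python3 -m jog --help | head -40
```

```text
pivot (array([ 0.39610432, -0.13743509,  0.07495336]), np.float64(0.000546970494273931))
h1 (array([ 0.48013359, -0.19877232,  0.11201456]), np.float64(0.0021827835876246666))
h2 (array([ 0.46324589, -0.22051604,  0.10346485]), np.float64(0.001514720876017855))
h3 (array([ 0.44312795, -0.23650679,  0.09171591]), np.float64(0.002095192604082925))
h4 (array([ 0.41795282, -0.24654518,  0.07904694]), np.float64(0.0015714158658739444))
TL (array([ 0.61694919, -0.12456208,  0.1650755 ]), np.float64(0.00207961139064913))
lamp [ 0.43850154 -0.22071614  0.365     ]
lamp [ 0.42760686 -0.4191945   0.365     ]
lamp [ 0.43302615 -0.32090809  0.365     ]
lamp left side cam (array([ 0.44100933, -0.21876521,  0.36739807]), np.float64(0.006312625536671105))
1.1invalid input: not JSON, or not a number
```

```bash
J="python3 -m jog"
$J '[{"hand":0.085,"travel":[0,0,-0.039],"turn":0},{"hand":0.085,"travel":[0,0,-0.039],"turn":0},{"hand":0.085,"travel":[0,0,-0.039],"turn":0},{"hand":0.085,"travel":[0,0,-0.039],"turn":0},{"hand":0.085,"travel":[0,0,-0.039],"turn":0},{"hand":0.085,"travel":[0,0,-0.039],"turn":0},{"hand":0.085,"travel":[0,0,-0.039],"turn":0}]'
$J '[{"hand":0.085,"travel":[0.035,-0.018,0],"turn":0},{"hand":0.085,"travel":[0.035,-0.018,0],"turn":0},{"hand":0.085,"travel":[0.035,-0.018,0],"turn":0},{"hand":0.085,"travel":[0.035,-0.018,0],"turn":0},{"hand":0.085,"travel":[0.035,-0.018,0],"turn":0},{"hand":0.085,"travel":[0.035,-0.018,0],"turn":0},{"hand":0.085,"travel":[0.035,-0.018,0],"turn":0},{"hand":0.085,"travel":[0.035,-0.018,0],"turn":0},{"hand":0.085,"travel":[0.035,-0.018,0],"turn":0},{"hand":0.085,"travel":[0.035,-0.018,0],"turn":0}]'
python3 -c "
from h import *
s=r.get_state();print(s['time_s'],np.round(s['q'],1),np.round(s['position'],3),np.round(s['orientation'],3).tolist())"
```

```text
time_s: 1.68
position: [0.232, -0.4977, 0.5066]
orientation: [[0.906, 0.422, 0.0], [0.422, -0.906, -0.001], [-0.0, 0.001, -1.0]]
force: [-0.4, -1.3, 0.5]
gripper_width: 0.996
finger_force: 0.0
time_s: 2.52
position: [0.4742, -0.1858, 0.5045]
orientation: [[0.907, 0.422, 0.0], [0.422, -0.907, -0.0], [0.0, 0.0, -1.0]]
force: [0.1, -1.9, 0.7]
gripper_width: 0.996
finger_force: 0.0
2.5167 [-34.7  16.1  39.1  -0.  124.8  30.3] [ 0.474 -0.186  0.505] [[0.907, 0.422, 0.0], [0.422, -0.907, -0.0], [0.0, 0.0, -1.0]]
```

```bash
J="python3 -m jog"
$J '[{"hand":0.085,"travel":[0.035,-0.018,0],"turn":0},{"hand":0.085,"travel":[0.035,-0.018,0],"turn":0},{"hand":0.085,"travel":[0.035,-0.018,0],"turn":0},{"hand":0.085,"travel":[0.035,-0.018,0],"turn":0},{"hand":0.085,"travel":[0.035,0.0165,0],"turn":0},{"hand":0.085,"travel":[0.035,0.0165,0],"turn":0},{"hand":0.085,"travel":[0.035,0.0165,0],"turn":0},{"hand":0.085,"travel":[0.035,0.0165,0],"turn":0},{"hand":0.085,"travel":[0.035,0.0165,0],"turn":0}]'
python3 - <<'E'
from h import *
import cv2
s=r.get_state();print(s['time_s'],np.round(s['q'],1),np.round(s['position'],3),np.round(s['orientation'],3).tolist())
for c in('top','side'): cv2.imwrite(f'pics/{c}1.png',r.read_camera(c)[:,:,::-1])
E
```

```text
time_s: 3.27
position: [0.6886, -0.0574, 0.4381]
orientation: [[0.905, 0.422, 0.05], [0.423, -0.906, -0.004], [0.044, 0.025, -0.999]]
force: [0.3, -0.4, 0.5]
gripper_width: 0.996
finger_force: 0.0
3.2667 [-14.7  38.   12.8   0.6 126.4  50.6] [ 0.689 -0.057  0.438] [[0.905, 0.422, 0.05], [0.423, -0.906, -0.004], [0.044, 0.025, -0.999]]
```

View pics/side1.png

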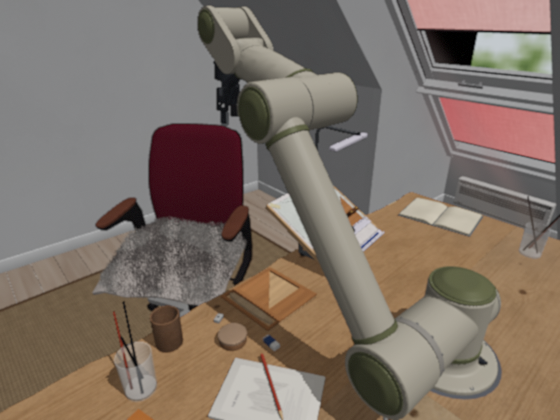

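```bash
J="python3 -m jog"
$J '[{"hand":0.085,"travel":[0.037,0.017,0],"turn":0},{"hand":0.085,"travel":[0.037,0.017,0],"turn":0},{"hand":0.085,"travel":[0.037,0.017,0],"turn":0}]' | head -3
$J '[{"hand":0.085,"travel":[0.037,0.017,-0.041],"turn":0},{"hand":0.085,"travel":[0.037,0.017,-0.041],"turn":0},{"hand":0.085,"travel":[0.037,0.017,-0.041],"turn":0}]' | head -3
python3 - <<'E'
from h import *
s=r.get_state();print(s['time_s'],np.round(s['q'],1),np.round(s['position'],3),np.round(s['orientation'],3).tolist())
E
```

```text
time_s: 3.62
position: [0.7381, -0.0518, 0.3941]
orientation: [[0.902, 0.419, 0.103], [0.422, -0.906, -0.009], [0.09, 0.052, -0.995]]
time_s: 3.87
position: [0.7295, -0.0448, 0.4296]
orientation: [[0.894, 0.415, 0.167], [0.423, -0.906, -0.013], [0.146, 0.082, -0.986]]
3.8667 [-13.3  39.1  12.7   1.7 118.7  52.7] [ 0.729 -0.045  0.43 ] [[0.894, 0.415, 0.167], [0.423, -0.906, -0.013], [0.146, 0.082, -0.986]]
```

```bash
J="python3 -m jog"
$J '[{"hand":0.085,"travel":[0.037,0.017,-0.041],"turn":0},{"hand":0.085,"travel":[0.037,0.017,-0.041],"turn":0},{"hand":0.085,"travel":[0.037,0.017,-0.041],"turn":0},{"hand":0.085,"travel":[0.037,0.017,-0.041],"turn":0},{"hand":0.085,"travel":[0.037,0.017,-0.041],"turn":0},{"hand":0.085,"travel":[0.037,0.017,-0.041],"turn":0},{"hand":0.085,"travel":[0.037,0.017,-0.041],"turn":0},{"hand":0.085,"travel":[0.037,0.017,-0.041],"turn":0},{"hand":0.085,"travel":[0.037,0.017,-0.041],"turn":0},{"hand":0.085,"travel":[0.037,0.017,-0.041],"turn":0}]' | head -3
python3 - <<'E'
from h import *
import cv2
s=r.get_state();print(s['time_s'],np.round(s['q'],1),np.round(s['position'],3),np.round(s['orientation'],3).tolist())
a=cv2.imread('pics/top1.png')[150:270,200:470]; cv2.imwrite('pics/c3.png',cv2.resize(a,None,fx=2.9,fy=2.9,interpolation=cv2.INTER_CUBIC))
E
```

```text
time_s: 4.7
position: [0.6862, -0.0258, 0.5447]
orientation: [[0.846, 0.39, 0.365], [0.426, -0.904, -0.022], [0.321, 0.175, -0.931]]
4.7 [-13.4  29.9  12.7   4.  116.2  54.1] [ 0.686 -0.026  0.545] [[0.846, 0.39, 0.365], [0.426, -0.904, -0.022], [0.321, 0.175, -0.931]]
```

View pics/c3.png

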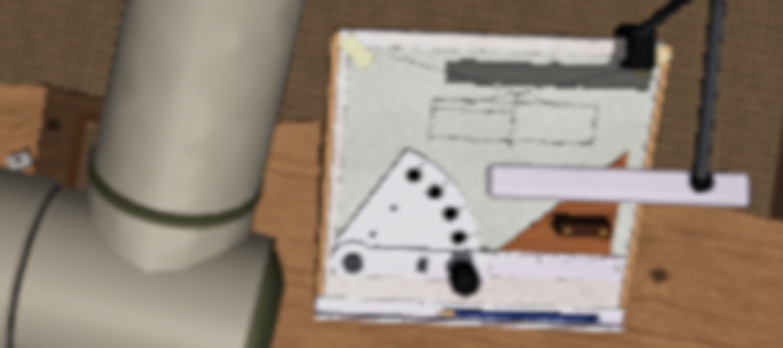

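```bash
J="python3 -m jog"
$J '[{"hand":0.085,"travel":[0.037,0.017,-0.041],"turn":0},{"hand":0.085,"travel":[0.037,0.017,-0.041],"turn":0},{"hand":0.085,"travel":[0.037,0.017,-0.041],"turn":0},{"hand":0.085,"travel":[0.037,0.017,-0.041],"turn":0},{"hand":0.085,"travel":[0.037,0.017,-0.041],"turn":0},{"hand":0.085,"travel":[0.037,0.017,-0.041],"turn":0},{"hand":0.085,"travel":[0.037,0.017,-0.041],"turn":0}]' | head -3
python3 - <<'E'
from h import *
import cv2
s=r.get_state();print(s['time_s'],np.round(s['q'],1),np.round(s['position'],3),np.round(s['orientation'],3).tolist())
a=cv2.imread('pics/side1.png')[250:340,200:340]; b=cv2.imread('pics/top0.png')[175:260,200:310]
b=cv2.convertScaleAbs(b,alpha=1.5); a=cv2.convertScaleAbs(a,alpha=1.2)
f=lambda i,s:cv2.resize(i,None,fx=s,fy=s,interpolation=cv2.INTER_CUBIC)
A=f(a,3.5);B=f(b,3.5); H=np.zeros((max(A.shape[0],B.shape[0]),800,3),np.uint8)
A=f(a,2.8);B=f(b,3.6); 
H=np.zeros((600,800,3),np.uint8);H[:A.shape[0],:A.shape[1]]=A;H[:B.shape[0],400:400+B.shape[1]]=B
r1=cv2.imread('pics/side1.png')[190:270,260:400]; C=f(cv2.convertScaleAbs(r1,alpha=1.1),2.8); H[320:320+C.shape[0],:C.shape[1]]=C
cv2.imwrite('pics/c4.png',H)
E
```

```text
time_s: 5.28
position: [0.6364, -0.0149, 0.6282]
orientation: [[0.789, 0.361, 0.497], [0.43, -0.903, -0.027], [0.439, 0.234, -0.868]]
5.2833 [-14.3  22.7  12.7   6.1 115.1  54.7] [ 0.636 -0.015  0.628] [[0.789, 0.361, 0.497], [0.43, -0.903, -0.027], [0.439, 0.234, -0.868]]
```

View pics/c4.png

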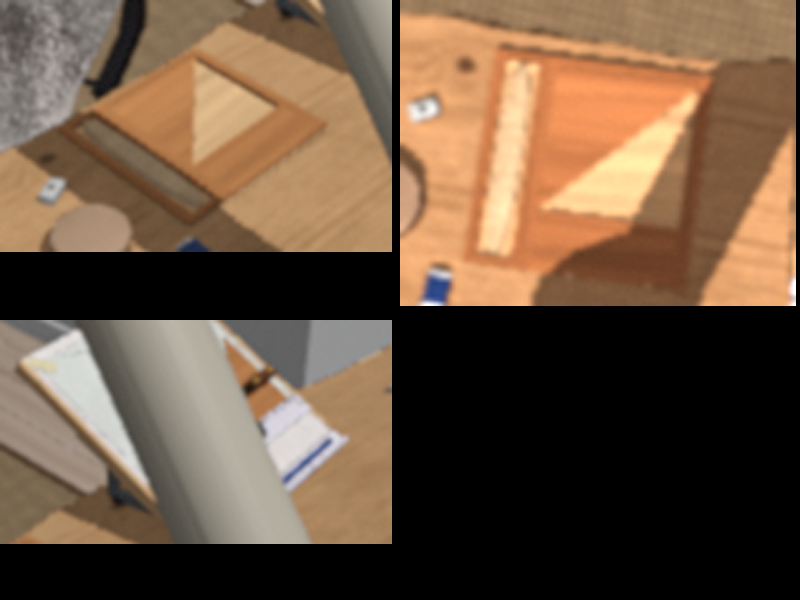

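```bash
python3 - <<'E'
from h import *
from scipy.optimize import least_squares
S=lambda x,y:(200+x/2.8,250+y/2.8); T=lambda x,y:(200+(x-400)/3.6,175+y/3.6)
for n,p in dict(A=S(194,58),C=S(276,105),B=S(194,165)).items(): print('side',n,atz('side',*p,.012),atz('side',*p,.006))
for n,p in dict(A=T(702,90),B=T(541,209)).items(): print('top',n,atz('top',*p,.012))
# fit recess: right-angle corner, yaw at tray top z
obs=[('side',S(194,58),0),('side',S(276,105),1),('side',S(194,165),2),('top',T(702,90),0),('top',T(541,209),2)]
L=.121
def verts(p):
    c,s=np.cos(p[2]),np.sin(p[2]);C=np.array([p[0],p[1],.012])
    return [C+L*np.array([c,s,0]),C,C+L*np.array([-s,c,0])]
f=least_squares(lambda p:np.concatenate([px(c,verts(p)[i])-u for c,u,i in obs]),[.4,.02,0])
print(f.x,np.degrees(f.x[2]),f.fun.round(1))
c,s=np.cos(f.x[2]),np.sin(f.x[2]); # clearance: recess corner ~ -3,-3 beyond square corner
print('recess pt',f.x[0]+c*.041-s*.041,f.x[1]+s*.041+c*.041)
# board fit
T=lambda x,y:(200+x/2.9,150+y/2.9); S=lambda x,y:(200+x/2.8,120+y/2.8)
O=[('top',T(414,175),(.0953,-.055)),('top',T(435,192),(.0778,-.0778)),('top',T(450,213),(.055,-.0953)),('top',T(458,237),(.0285,-.1063)),
('side',S(320,289),(.0953,-.055)),('side',S(342,292),(.0778,-.0778)),('side',S(363,300),(.055,-.0953)),('side',S(387,312),(.0285,-.1063))]
def fr(psi):
    c,s=np.cos(psi),np.sin(psi);k,h=np.cos(np.pi/6),.5
    return np.array([[k*c,-s,-h*c],[k*s,c,-h*s],[h,0,k]])
g=least_squares(lambda p:np.concatenate([px(c,p[:3]+fr(p[3])@[a,b,0.])-u for c,u,(a,b) in O]),[.4,-.139,.064,-.055])
P=g.x[:3];F=fr(g.x[3]);print('plate pivot',P,np.degrees(g.x[3]),g.fun.round(1))
def hit(c,u,h): # ray with plane h above P plane
    o,d=ray(c,*u); n=F[:,2]; return F.T@(o+d*((P+n*h-o)@n)/(d@n)-P)
for dz in (0,.003,.006):
  print(dz,'bar top',hit('top',T(583,222),.032-dz),'corners (sq top)',[hit('top',T(*q),.006-dz).round(4) for q in((613,253),(627,152),(497,250))],'hub',hit('top',T(352,262),.012-dz))
print('board corners',[hit('top',T(*q),-.003).round(3) for q in((338,30),(318,300))])
K,R,t=cal('top')
for n in('knob','lift_bar','plunger'):
  print(n,[(round(d['score'],2),(F.T@(R.T@(np.array(d['at'])-t)-P)).round(4).tolist()) for d in r.search_frame('top',n)[:2]])
K,R,t=cal('side')
for n in('recess','lift_bar'): print(n,[(round(d['score'],2),(R.T@(np.array(d['at'])-t)).round(4).tolist()) for d in r.search_frame('side',n)[:2]])
print(r.get_state()['time_s'])
E
```

```text
side A [ 0.53017752 -0.0164386   0.012     ] [ 0.53525539 -0.02305339  0.006     ]
side C [0.41119379 0.00136922 0.012     ] [ 0.4152612  -0.00509434  0.006     ]
side B [0.42640601 0.12275022 0.012     ] [0.43060262 0.11731746 0.006     ]
top A [ 0.53003842 -0.02892362  0.012     ]
top B [0.42821757 0.11391006 0.012     ]
[ 0.41071232 -0.00254369 -0.15949438] -9.138354582788226 [ 1.  -0.8  0.9 -0.6  0.2 -1.7 -2.3  0.  -1.  -0.5]
recess pt 0.45770351183894703 0.03142434411878214
plate pivot [ 0.40110359 -0.13854723  0.06449842] -3.7597629493924334 [-0.2 -0.2 -0.1 -0.2 -0.1 -0.1 -0.  -0.   0.4  0.   0.2  0.   0.6 -0.
 -0.5  0. ]
0 bar top [ 0.06518419 -0.22021377  0.032     ] corners (sq top) [array([ 0.0207, -0.2635,  0.006 ]), array([ 0.1306, -0.2601,  0.006 ]), array([ 0.0185, -0.1461,  0.006 ])] hub [0.00078737 0.00067117 0.012     ]
0.003 bar top [ 0.06385739 -0.22114793  0.029     ] corners (sq top) [array([ 0.0193, -0.2645,  0.003 ]), array([ 0.1295, -0.2611,  0.003 ]), array([ 0.0171, -0.1468,  0.003 ])] hub [-0.00069811  0.00038575  0.009     ]
0.006 bar top [ 0.06253059 -0.22208209  0.026     ] corners (sq top) [array([ 0.0178, -0.2655, -0.    ]), array([ 0.1284, -0.2621, -0.    ]), array([ 0.0156, -0.1475,  0.    ])] hub [-0.0021836   0.00010033  0.006     ]
board corners [array([ 0.239,  0.03 , -0.003]), array([-0.053,  0.032, -0.003])]
knob [(0.59, [0.007, -0.1061, 0.0407])]
lift_bar [(0.72, [0.0464, -0.2157, 0.0077])]
plunger [(0.69, [0.0084, -0.1053, 0.0467])]
recess [(0.81, [0.4595, 0.0925, 0.0155])]
lift_bar [(0.58, [0.4213, -0.3714, 0.1002])]
5.5333
```

```bash
J="python3 -m jog"
$J '[{"hand":0.085,"travel":[0,0,0],"turn":7.12},{"hand":0.085,"travel":[0,0,0],"turn":7.12},{"hand":0.085,"travel":[0,0,0],"turn":7.12},{"hand":0.085,"travel":[0,0,0],"turn":7.12}]' | head -3
cat >> h.py <<'E'
P=np.array([.4011,-.13855,.0645])   # plate level, board face = -0.003
def frame(psi=-3.76):
    psi=np.radians(psi);c,s=np.cos(psi),np.sin(psi);k,h=np.cos(np.pi/6),.5
    return np.array([[k*c,-s,-h*c],[k*s,c,-h*s],[h,0,k]])
F=frame()
def bd(x,y,h): return P+F@np.array([x,y,h-.003])   # h above board face
def go(*pts):
    s=r.get_state();p=np.array(s['position']);O=np.array(s['orientation'])
    print(s['time_s'],'q',np.round(s['q'],1),'p',p.round(4),'in board',(F.T@(p-P)+[0,0,.003]).round(4),'z',O[:,2].round(3),'x',O[:,0].round(3),'w',round(s['gripper_width']*.0854,4),'F',np.round(s['force'],1),round(s['finger_force'],1))
    for q in pts:
        q=np.array(q); d=O.T@(q-p); print('  travel',d.round(4),'len',np.linalg.norm(d).round(3)); p=q
E
python3 -c "
from h import *
go([.30,-.36,.45],bd(.0535,-.2235,.16),bd(.0535,-.2235,.004))"
```

```text
time_s: 5.87
position: [0.6381, -0.0154, 0.6256]
orientation: [[0.868, -0.064, 0.493], [-0.059, -0.998, -0.026], [0.493, -0.007, -0.87]]
5.8667 q [-14.3  22.9  12.8   6.1 115.1  83.6] p [ 0.6381 -0.0154  0.6256] in board [0.4784 0.1385 0.3747] z [ 0.493 -0.026 -0.87 ] x [ 0.868 -0.059  0.493] w 0.0848 F [-0.2 -0.8 -0.9] 0.0
  travel [-0.3596  0.3669 -0.005 ] len 0.514
  travel [-0.0628 -0.0025  0.2205] len 0.229
  travel [0.0012 0.001  0.156 ] len 0.156
```

```bash
J="python3 -m jog"
$J '[{"hand":0.085,"travel":[-0.028,0.028,0],"turn":0},{"hand":0.085,"travel":[-0.028,0.028,0],"turn":0},{"hand":0.085,"travel":[-0.028,0.028,0],"turn":0},{"hand":0.085,"travel":[-0.028,0.028,0],"turn":0},{"hand":0.085,"travel":[-0.028,0.028,0],"turn":0},{"hand":0.085,"travel":[-0.028,0.028,0],"turn":0},{"hand":0.085,"travel":[-0.028,0.028,0],"turn":0},{"hand":0.085,"travel":[-0.028,0.028,0],"turn":0},{"hand":0.085,"travel":[-0.028,0.028,0],"turn":0},{"hand":0.085,"travel":[-0.028,0.028,0],"turn":0}]' | head -3
$J '[{"hand":0.085,"travel":[-0.028,0.028,0],"turn":0},{"hand":0.085,"travel":[-0.028,0.028,0],"turn":0},{"hand":0.085,"travel":[-0.028,0.028,0],"turn":0}]' | head -3
python3 -c "
from h import *
go(bd(.0535,-.2235,.16),bd(.0535,-.2235,.004))"
```

```text
time_s: 6.7
position: [0.3789, -0.2791, 0.4873]
orientation: [[0.867, -0.059, 0.494], [-0.053, -0.998, -0.025], [0.495, -0.004, -0.869]]
time_s: 6.95
position: [0.3008, -0.3587, 0.4455]
orientation: [[0.867, -0.059, 0.495], [-0.054, -0.998, -0.025], [0.495, -0.005, -0.869]]
6.95 q [-81.2   1.   72.4  29.4  98.8  18.9] p [ 0.3008 -0.3587  0.4455] in board [ 0.1164 -0.2263  0.3758] z [ 0.495 -0.025 -0.869] x [ 0.867 -0.054  0.495] w 0.085 F [2.  0.3 0.6] 0.0
  travel [-0.0617 -0.0014  0.2161] len 0.225
  travel [0.0008 0.0011 0.156 ] len 0.156
```

```bash
J="python3 -m jog"
$J '[{"hand":0.085,"travel":[-0.010,0,0.036],"turn":0},{"hand":0.085,"travel":[-0.010,0,0.036],"turn":0},{"hand":0.085,"travel":[-0.010,0,0.036],"turn":0},{"hand":0.085,"travel":[-0.010,0,0.036],"turn":0},{"hand":0.085,"travel":[-0.010,0,0.036],"turn":0},{"hand":0.085,"travel":[-0.010,0,0.036],"turn":0},{"hand":0.085,"travel":[0,0,0.030],"turn":0},{"hand":0.085,"travel":[0,0,0.030],"turn":0},{"hand":0.085,"travel":[0,0,0.030],"turn":0},{"hand":0.085,"travel":[0,0,0.01],"turn":0}]'
python3 - <<'E'
from h import *
import cv2
a=r.read_camera('top')[160:270,290:450,::-1];b=r.read_camera('side')[190:280,280:400,::-1]
f=lambda i,s:cv2.resize(i,None,fx=s,fy=s,interpolation=cv2.INTER_CUBIC)
A=f(a,3);B=f(b,2.6);H=np.zeros((400,800,3),np.uint8);H[:330,:480]=A;H[:B.shape[0],485:485+B.shape[1]]=B[:,:315]
cv2.imwrite('pics/c5.png',H)
go(bd(.0535,-.2235,.004))
E
```

```text
time_s: 7.78
position: [0.4072, -0.3612, 0.1385]
orientation: [[0.869, -0.058, 0.492], [-0.055, -0.998, -0.021], [0.492, -0.009, -0.87]]
force: [-0.7, 0.7, -0.6]
gripper_width: 0.993
finger_force: 0.0
7.8833 q [-66.9  20.6 100.2  34.9  51.    6.1] p [ 0.4068 -0.3618  0.1408] in board [ 0.0558 -0.2224  0.0589] z [ 0.493 -0.022 -0.87 ] x [ 0.868 -0.054  0.494] w 0.085 F [ 0.4 -0.3  0.4] 0.0
  travel [-0.0019  0.0016  0.0549] len 0.055
```

View pics/c5.png

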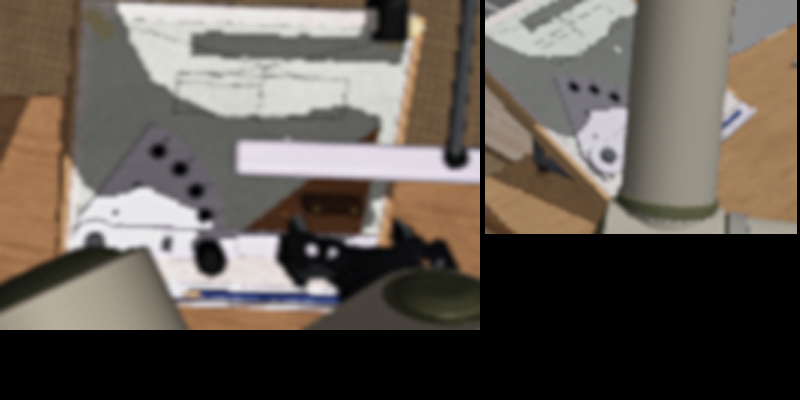

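```bash
python3 - <<'E'
from h import *
s=r.get_state();p=np.array(s['position']);O=np.array(s['orientation'])
c=lambda X:((px('top',X)-[290,160])*3).round(0)
for y in(-.0425,.0425,-.057,.057): print('tip',y,c(p+O@[0,y,-.013]),c(p+O@[0,y,-.003]))
for y0 in(-.2235,-.227):
  for y in(-.028,.028):
    print(y0,y,[c(bd(.0535+dx,y0+y,h)) for dx,h in((-.007,.032),(.007,.032),(.007,.006))])
E
```

```text
tip -0.0425 [298. 224.] [296. 219.]
tip 0.0425 [390. 227.] [387. 223.]
tip -0.057 [282. 223.] [280. 219.]
tip 0.057 [406. 228.] [403. 223.]
-0.2235 -0.028 [array([362., 218.]), array([365., 204.]), array([357., 193.])]
-0.2235 0.028 [array([304., 215.]), array([306., 202.]), array([300., 191.])]
-0.227 -0.028 [array([366., 218.]), array([368., 204.]), array([361., 193.])]
-0.227 0.028 [array([307., 215.]), array([309., 202.]), array([303., 191.])]
```

```bash
J="python3 -m jog"
$J '[{"hand":0.085,"travel":[-0.001,0,0.020],"turn":0},{"hand":0.085,"travel":[-0.001,0,0.020],"turn":0},{"hand":0.085,"travel":[0,0,0.014],"turn":0},{"hand":0.085,"travel":[0,0,0],"turn":0}]'
$J '[{"hand":0.050,"travel":[0,0,0],"turn":0},{"hand":0.050,"travel":[0,0,0],"turn":0},{"hand":0.050,"travel":[0,0,0],"turn":0},{"hand":0.050,"travel":[0,0,0],"turn":0},{"hand":0.050,"travel":[0,0,0],"turn":0},{"hand":0.050,"travel":[0,0,0],"turn":0}]'
python3 -c "
from h import *
go()"
```

```text
time_s: 8.22
position: [0.4317, -0.3639, 0.0942]
orientation: [[0.867, -0.059, 0.494], [-0.053, -0.998, -0.025], [0.495, -0.004, -0.869]]
force: [-0.3, 0.1, -0.7]
gripper_width: 0.997
finger_force: 0.0
time_s: 8.72
position: [0.4313, -0.3646, 0.0966]
orientation: [[0.866, -0.059, 0.496], [-0.052, -0.998, -0.029], [0.497, -0.001, -0.868]]
force: [-5.6, 0.7, 7.7]
gripper_width: 0.638
finger_force: 62.2
8.7167 q [-64.1  26.  100.9  38.3  44.4   3.4] p [ 0.4313 -0.3646  0.0966] in board [ 0.055  -0.2236  0.0083] z [ 0.496 -0.029 -0.868] x [ 0.866 -0.052  0.497] w 0.0545 F [-5.6  0.7  7.7] 62.2
```

```bash
J="python3 -m jog"
$J '[{"hand":0.050,"travel":[0,0,-0.015],"turn":0},{"hand":0.050,"travel":[0,0,-0.03],"turn":0},{"hand":0.050,"travel":[0,0,-0.035],"turn":0},{"hand":0.050,"travel":[0,0,-0.035],"turn":0},{"hand":0.050,"travel":[0,0,-0.035],"turn":0},{"hand":0.050,"travel":[0,0,0],"turn":0}]'
python3 - <<'E'
from h import *
import cv2
go()
T=r.read_camera('top')[:,:,::-1];S=r.read_camera('side')[:,:,::-1];cv2.imwrite('pics/top2.png',T);cv2.imwrite('pics/side2.png',S)
f=lambda i,w,h:cv2.resize(i,(w,h),interpolation=cv2.INTER_CUBIC)
a=T[180:255,215:295];b=S[260:330,215:325]
H=np.zeros((600,800,3),np.uint8);H[:375,:400]=f(a,400,375);H[:255,400:800]=f(b,400,255);H[380:600,:440]=f(T[160:270,290:510],440,220)
cv2.imwrite('pics/c6.png',H)
E
```

```text
time_s: 9.22
position: [0.3559, -0.3616, 0.2312]
orientation: [[0.866, -0.061, 0.497], [-0.049, -0.998, -0.036], [0.498, 0.007, -0.867]]
force: [0.0, -0.3, -0.2]
gripper_width: 0.638
finger_force: 64.1
9.2167 q [-73.4  10.6  96.8  31.   64.6   8.4] p [ 0.3559 -0.3616  0.2312] in board [ 0.057  -0.2255  0.1626] z [ 0.497 -0.036 -0.867] x [ 0.866 -0.049  0.498] w 0.0545 F [ 0.  -0.3 -0.2] 64.1
```

View pics/c6.png

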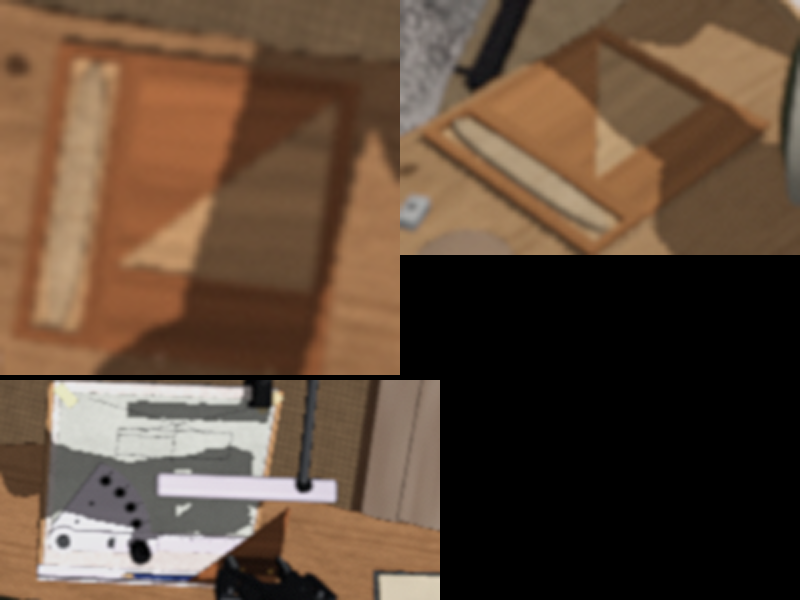

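```bash
python3 - <<'E'
from h import *
from scipy.optimize import least_squares
T=lambda x,y:np.array((215+x/5,180+y/5));S=lambda x,y:np.array((215+x/3.636,260+y/3.643))
t=[T(340,100),T(313,297),T(122,263)];s=[S(197,62),S(303,105),S(197,178)]
for z in(.012,.006):
  for c,L in(('top',t),('side',s)):
    V=[atz(c,*u,z)[:2] for u in L]; print(z,c,[v.round(4).tolist() for v in V],np.linalg.norm(V[0]-V[1]).round(4),np.linalg.norm(V[2]-V[1]).round(4))
def verts(p,L,z):
    c,s_=np.cos(p[2]),np.sin(p[2]);C=np.array([p[0],p[1],z]); return [C+L*np.array([c,s_,0]),C,C+L*np.array([-s_,c,0])]
for cams in(('top',),('side',),('top','side')):
  for z in(.012,.009,.006):
    f=least_squares(lambda p:np.concatenate([(px(c,v)-u) for c in cams for v,u in zip(verts(p,.123,z),t if c=='top' else s)]),[.41,0,-.1])
    a=f.x[2];c,sn=np.cos(a),np.sin(a); ce=(.123-.115)/3  # centroid match
    m=.041
    V=verts(f.x,.123,z);g=np.mean(V,0)  # centroid; square centroid at bar(+.33mm,+.33mm)
    print(cams,z,np.degrees(a).round(1),'bar at',g[:2].round(4),'rms',np.sqrt(np.mean(f.fun**2)).round(2))
K,R,tt=cal('top')
print([(round(d['score'],2),(R.T@(np.array(d['at'])-tt)).round(4).tolist()) for d in r.search_frame('top','lift_bar')[:2]])
go([.42,.03,.25])
E
```

```text
0.012 top [[0.5301, -0.0261], [0.4056, -0.0064], [0.4296, 0.1132]] 0.1261 0.122
0.012 side [[0.5112, 0.0095], [0.4085, 0.0068], [0.4268, 0.1227]] 0.1028 0.1173
0.006 top [[0.5311, -0.0261], [0.406, -0.0063], [0.4301, 0.1139]] 0.1267 0.1226
0.006 side [[0.5162, 0.0031], [0.4125, 0.0004], [0.431, 0.1173]] 0.1037 0.1183
('top',) 0.012 -9.7 bar at [0.4551 0.0269] rms 0.43
('top',) 0.009 -9.7 bar at [0.4554 0.027 ] rms 0.43
('top',) 0.006 -9.7 bar at [0.4557 0.0272] rms 0.43
('side',) 0.012 -7.4 bar at [0.4507 0.0442] rms 2.17
('side',) 0.009 -7.4 bar at [0.4529 0.0412] rms 2.12
('side',) 0.006 -7.4 bar at [0.455  0.0382] rms 2.07
('top', 'side') 0.012 -8.7 bar at [0.4548 0.0334] rms 2.33
('top', 'side') 0.009 -8.7 bar at [0.4556 0.0324] rms 2.09
('top', 'side') 0.006 -8.7 bar at [0.4565 0.0315] rms 1.88
[(0.9, [0.3629, -0.3681, 0.2393])]
9.3667 q [-73.1  11.1  97.2  31.1  64.2   8.4] p [ 0.3571 -0.3598  0.2253] in board [ 0.0549 -0.2236  0.1569] z [ 0.495 -0.027 -0.869] x [ 0.867 -0.053  0.495] w 0.0543 F [ 0.2  0.2 -0.9] 64.1
  travel [ 0.0462 -0.3929 -0.0011] len 0.396
```

```bash
cat > fit.py <<'E'
from h import *
import cv2
from scipy.optimize import minimize
from scipy.ndimage import map_coordinates
def sat(fn):
    a=cv2.imread(fn).astype(float); return (a[:,:,2]-a[:,:,0])/(a.sum(2)+20)
I={k:sat('pics/%s.png'%k) for k in('top0','top2','side0','side1','side2')}
def tri3(p,off,z):
    L=.1252; c,s=np.cos(p[2]),np.sin(p[2]); M=np.array([[c,-s],[s,c]])
    # bar-centre coordinates: right corner at -.041
    n=[np.array([0,-1.]),np.array([-1.,0]),np.array([1,1])/2**.5]
    C=np.array([-.041,-.041]);A=C+[L,0];B=C+[0,L]; u=np.linspace(.12,.88,40)[:,None]
    out=[]
    for (a,b),nn in zip(((C,A),(C,B),(A,B)),n):
        q=(a+(b-a)*u+nn*off)@M.T+p[:2]; out.append(np.c_[q,np.full(len(q),z)])
    return np.concatenate(out)
def score(p,names,z,d=.0035):
    s=0
    for k in names:
        f=lambda off:map_coordinates(I[k],np.array([px(k.rstrip('0123456789'),X)[::-1] for X in tri3(p,off,z)]).T,order=1)
        s+=np.mean(f(d)-f(-d))
    return s/len(names)
if __name__=='__main__':
  for names,z in((('top0',),.010),(('top2',),.010),(('top0','top2'),.010),(('side0','side1'),.010),(('side2',),.010),(('top0','top2','side0','side1'),.010)):
    b=min((minimize(lambda p:-score(np.array([p[0]/100,p[1]/100,p[2]/10]),names,z),[x,y,-1.6],method='Nelder-Mead') for x in(45.3,45.9) for y in(2.7,3.2)),key=lambda m:m.fun)
    print(names,(b.x[0]/100).round(4),(b.x[1]/100).round(4),np.degrees(b.x[2]/10).round(2),-b.fun)
E
python3 fit.py
```

```text
Traceback (most recent call last):
  File "fit.py", line 25, in <module>
    b=min((minimize(lambda p:-score(np.array([p[0]/100,p[1]/100,p[2]/10]),names,z),[x,y,-1.6],method='Nelder-Mead') for x in(45.3,45.9) for y in(2.7,3.2)),key=lambda m:m.fun)
  File "fit.py", line 25, in <genexpr>
    b=min((minimize(lambda p:-score(np.array([p[0]/100,p[1]/100,p[2]/10]),names,z),[x,y,-1.6],method='Nelder-Mead') for x in(45.3,45.9) for y in(2.7,3.2)),key=lambda m:m.fun)
           ~~~~~~~~^^^^^^^^^^^^^^^^^^^^^^^^^^^^^^^^^^^^^^^^^^^^^^^^^^^^^^^^^^^^^^^^^^^^^^^^^^^^^^^^^^^^^^^^^^^^^^^^
  File "fit.py", line 25, in <lambda>
    b=min((minimize(lambda p:-score(np.array([p[0]/100,p[1]/100,p[2]/10]),names,z),[x,y,-1.6],method='Nelder-Mead') for x in(45.3,45.9) for y in(2.7,3.2)),key=lambda m:m.fun)
                              ~~~~~^^^^^^^^^^^^^^^^^^^^^^^^^^^^^^^^^^^^^^^^^^^^^^^
  File "fit.py", line 21, in score
    s+=np.mean(f(d)-f(-d))
                    ~^^^^
  File "fit.py", line 20, in <lambda>
    f=lambda off:map_coordinates(I[k],np.array([px(k.rstrip('0123456789'),X)[::-1] for X in tri3(p,off,z)]).T,order=1)
                                                ~~^^^^^^^^^^^^^^^^^^^^^^^^^^
  File "h.py", line 14, in px
    K,R,t=cal(c); p=K@(R@np.array(X)+t); return p[:2]/p[2]
          ~~~^^^
  File "h.py", line 4, in cal
    k=r.get_calibration(c); return np.array(k['intrinsics']),np.array(k['R']),np.array(k['t'])
ValueError: time passes only in moves, steps and waits
```

```bash
sed -i 's/^def cal(c):/import functools\n@functools.lru_cache\ndef cal(c):/' h.py; time python3 fit.py; python3 -c "
from h import *
go()"
```

```text
('top0',) 0.4574 0.0292 -9.39 0.07806217156948865
('top2',) 0.457 0.0295 -9.47 0.07366585138216272
('top0', 'top2') 0.4572 0.0293 -9.33 0.07578938358012195
('side0', 'side1') 0.4576 0.0335 -9.14 0.08061289098887002
('side2',) 0.4575 0.0334 -9.11 0.07386535693446193
('top0', 'top2', 'side0', 'side1') 0.4574 0.0319 -9.28 0.07280231676317664
9.3667 q [-73.1  11.1  97.2  31.1  64.2   8.4] p [ 0.3571 -0.3598  0.2253] in board [ 0.0549 -0.2236  0.1569] z [ 0.495 -0.027 -0.869] x [ 0.867 -0.053  0.495] w 0.0543 F [ 0.2  0.2 -0.9] 64.1
real	0m10.694s
user	0m11.095s
sys	0m0.120s
```

```bash
J="python3 -m jog"
$J '[{"hand":0.050,"travel":[0.003,-0.02,0],"turn":0},{"hand":0.050,"travel":[0.005,-0.04,0],"turn":0},{"hand":0.050,"travel":[0.005,-0.04,0],"turn":0},{"hand":0.050,"travel":[0.005,-0.04,0],"turn":0},{"hand":0.050,"travel":[0.005,-0.04,0],"turn":0},{"hand":0.050,"travel":[0.005,-0.04,0],"turn":0},{"hand":0.050,"travel":[0.005,-0.04,0],"turn":0},{"hand":0.050,"travel":[0.005,-0.04,0],"turn":0},{"hand":0.050,"travel":[0.005,-0.04,0],"turn":0},{"hand":0.050,"travel":[0.005,-0.04,0],"turn":0}]' |head -3
$J '[{"hand":0.050,"travel":[0.003,-0.012,0],"turn":3.3},{"hand":0.050,"travel":[0,0,0],"turn":3.3},{"hand":0.050,"travel":[0,0,0],"turn":0}]' 
cat >> h.py <<'E'
HOME=np.array([.4574,.0314,.025]);yw=np.radians(-9.25);RX=np.array([np.cos(yw),np.sin(yw),0]);RY=np.array([-np.sin(yw),np.cos(yw),0])
def low():
    s=r.get_state();p=np.array(s['position']);O=np.array(s['orientation'])@np.diag([1,-1,-1]) # square axes
    bar=p+O@[-.0015,0,.0107]
    for n,v in(('corner',(-.038,-.038,-.019)),('leftlow',(-.038,.077,-.019)),('bar',(0,0,0)),('up',(.077,-.038,-.019))):
        X=bar+O@np.array(v); d=X-HOME; print(n,'recess',(d@RX).round(4),(d@RY).round(4),'z',X[2].round(4))
    print('yaw of y',np.degrees(np.arctan2(-O[0,1],O[1,1])).round(2))
    return bar,O
E
python3 - <<'E'
from h import *
go()
bar,O=low()
# want corner/leftlow x=-.038, bar y=0, min low z = .02
X=bar+O@[-.038,0,-.019]; d=X-HOME
need=-(d@RX+.038)*RX-(d@RY)*RY
for z in(.03,.008): print('travel to low-mid z',z,(np.array(r.get_state()['orientation']).T@(need+[0,0,z-X[2]])).round(4))
E
```

```text
time_s: 10.2
position: [0.4205, 0.0164, 0.249]
orientation: [[0.868, -0.058, 0.493], [-0.053, -0.998, -0.025], [0.494, -0.004, -0.869]]
time_s: 10.45
position: [0.424, 0.0276, 0.2501]
orientation: [[0.856, -0.156, 0.492], [-0.166, -0.986, -0.024], [0.489, -0.061, -0.87]]
force: [0.3, -1.0, -0.6]
gripper_width: 0.64
finger_force: 64.0
10.45 q [-16.7  -3.9 109.1   9.4  46.3  78.5] p [0.424  0.0276 0.2501] in board [0.1031 0.1672 0.1578] z [ 0.492 -0.024 -0.87 ] x [ 0.856 -0.166  0.489] w 0.0547 F [ 0.3 -1.  -0.6] 64.0
corner recess -0.0626 -0.0456 z 0.2212
leftlow recess -0.0631 0.0692 z 0.2283
bar recess -0.0389 -0.0097 z 0.2587
up recess 0.0377 -0.0486 z 0.2774
yaw of y -9.0
travel to low-mid z 0.03 [-0.0732  0.0043  0.181 ]
travel to low-mid z 0.008 [-0.084   0.0057  0.2001]
```

```bash
J="python3 -m jog"
$J '[{"hand":0.050,"travel":[-0.0146,0.0009,0.0362],"turn":0},{"hand":0.050,"travel":[-0.0146,0.0009,0.0362],"turn":0},{"hand":0.050,"travel":[-0.0146,0.0009,0.0362],"turn":0},{"hand":0.050,"travel":[-0.0146,0.0009,0.0362],"turn":0},{"hand":0.050,"travel":[-0.0146,0.0009,0.0362],"turn":0},{"hand":0.050,"travel":[0,0,0],"turn":0}]' |grep force
python3 - <<'E'
from h import *
go()
bar,O=low()
X=bar+O@[-.038,0,-.019]; d=X-HOME
need=-(d@RX+.037)*RX-(d@RY)*RY
for z in(.012,.008): print('travel to low-mid z',z,(np.array(r.get_state()['orientation']).T@(need+[0,0,z-X[2]])).round(4))
print('up x',(O.T@[0,0,-1]).round(3))
E
```

```text
force: [0.3, 0.1, -1.1]
finger_force: 64.0
10.95 q [-15.6  18.7 123.6  35.4  11.5  51.1] p [0.4499 0.0275 0.0729] in board [ 0.037   0.1689 -0.0086] z [ 0.484 -0.015 -0.875] x [ 0.861 -0.167  0.479] w 0.0546 F [ 0.3  0.1 -1.1] 64.0
corner recess -0.0372 -0.0414 z 0.0441
leftlow recess -0.0379 0.0733 z 0.052
bar recess -0.0132 -0.0057 z 0.0816
up recess 0.0637 -0.0445 z 0.0993
yaw of y -8.86
travel to low-mid z 0.012 [-0.0164 -0.0011  0.0308]
travel to low-mid z 0.008 [-0.0183 -0.0009  0.0343]
up x [-0.479 -0.068 -0.875]
```

```bash
J="python3 -m jog"
$J '[{"hand":0.050,"travel":[0.0145,-0.002,-0.026],"turn":0},{"hand":0.050,"travel":[0.0145,-0.002,-0.026],"turn":0},{"hand":0.050,"travel":[-0.0344,0.006,-0.0194],"turn":0},{"hand":0.050,"travel":[-0.0344,0.006,-0.0194],"turn":0},{"hand":0.050,"travel":[-0.0344,0.006,-0.0194],"turn":0}]' |grep force
python3 -c "
from h import *
go()"
```

```text
force: [-1.2, -1.3, -0.8]
finger_force: 64.1
11.3667 q [-25.7  -2.3 134.5  30.5  23.3  48.4] p [0.3301 0.0288 0.1309] in board [-0.0377  0.1623  0.1014] z [ 0.493 -0.015 -0.87 ] x [ 0.857 -0.164  0.489] w 0.0544 F [-1.2 -1.3 -0.8] 64.1
```

```bash
J="python3 -m jog"
$J '[{"hand":0.050,"travel":[-0.0344,0.006,-0.0194],"turn":0},{"hand":0.050,"travel":[-0.0344,0.006,-0.0194],"turn":0},{"hand":0.050,"travel":[-0.0344,0.006,-0.0194],"turn":0}]' |grep force
python3 -c "
from h import *
go()"
$J '[{"hand":0.050,"travel":[-0.0344,0.006,-0.0194],"turn":0},{"hand":0.050,"travel":[-0.0344,0.006,-0.0194],"turn":0}]' |grep force
python3 -c "
from h import *
go()"
```

```text
force: [-0.6, -0.1, -0.6]
finger_force: 64.0
11.6167 q [-49.7 -19.9 141.4  32.2  43.   29.3] p [0.2548 0.026  0.1387] in board [-0.0987  0.1546  0.1457] z [ 0.485 -0.01  -0.874] x [ 0.861 -0.169  0.48 ] w 0.0542 F [-0.6 -0.1 -0.6] 64.0
force: [7.4, -4.4, -1.8]
finger_force: 62.6
11.7833 q [-61.1 -27.5 141.7  29.9  53.5  23.7] p [0.2394 0.0232 0.142 ] in board [-0.1101  0.1508  0.1561] z [ 0.475 -0.03  -0.88 ] x [ 0.865 -0.17   0.472] w 0.0536 F [ 7.4 -4.4 -1.8] 62.6
```

```bash
J="python3 -m jog"
$J '[{"hand":0.050,"travel":[0.0172,-0.003,0.0095],"turn":0},{"hand":0.050,"travel":[0.0344,-0.006,0.019],"turn":0},{"hand":0.050,"travel":[0.0344,-0.006,0.019],"turn":0},{"hand":0.050,"travel":[0.0344,-0.006,0.019],"turn":0},{"hand":0.050,"travel":[0.0344,-0.006,0.019],"turn":0},{"hand":0.050,"travel":[0.0172,-0.003,0.0095],"turn":0},{"hand":0.050,"travel":[0,0,0],"turn":0}]' |grep force
python3 - <<'E'
from h import *
import cv2
go()
im=r.read_camera('top')[:,:,::-1];cv2.imwrite('pics/top3.png',im)
s=r.get_state();O=np.array(s['orientation']);p=np.array(s['position'])
for c in('top','side'):
    if c=='side': cv2.imwrite('pics/side3.png',r.read_camera('side')[:,:,::-1])
    K,R,t=cal(c)
    print(c,[(round(d['score'],2),(O.T@(R.T@(np.array(d['at'])-t)-p)).round(4).tolist()) for d in r.search_frame(c,'lift_bar')[:2]])
bar,Q=low()
f=lambda i,w,h:cv2.resize(np.ascontiguousarray(i),(w,h),interpolation=cv2.INTER_CUBIC)
def draw(c,im,o,sc):
    for poly in([(-.038,-.038,-.013),(.077,-.038,-.013),(-.038,.077,-.013)],[(-.007,-.028,.013),(.007,-.028,.013),(.007,.028,.013),(-.007,.028,.013)]):
        u=np.array([(px(c,bar+Q@np.array(v))-o)*sc for v in poly]).astype(int); cv2.polyline(im,[u],True,(0,255,0),1)
A=f(im[160:260,210:330],480,400);draw('top',A,[210,160],4)
S=cv2.imread('pics/side3.png');B=f(S[220:330,220:300],320,440);draw('side',B,[220,220],4)
H=np.zeros((440,800,3),np.uint8);H[:400,:480]=A;H[:,480:]=B;cv2.imwrite('pics/c7.png',H)
E
```

```text
force: [0.1, 0.5, -0.5]
finger_force: 62.8
12.3667 q [-21.3   2.7 125.1  19.5  27.   63.4] p [0.3856 0.018  0.1421] in board [0.0165 0.1552 0.0831] z [ 0.465 -0.018 -0.885] x [ 0.871 -0.171  0.461] w 0.0533 F [ 0.1  0.5 -0.5] 62.8
top [(0.68, [0.0271, -0.0011, -0.0122])]
side [(0.56, [0.0255, -0.0174, 0.0029])]
corner recess -0.1046 -0.0612 z 0.1134
leftlow recess -0.1045 0.0536 z 0.121
bar recess -0.0796 -0.0255 z 0.1502
up recess -0.0026 -0.0648 z 0.1663
yaw of y -9.34Traceback (most recent call last):
  File "<stdin>", line 15, in <module>
  File "<stdin>", line 14, in draw
AttributeError: module 'cv2' has no attribute 'polyline'
```

```bash
python3 - <<'E'
from h import *
import cv2
bar,Q=low()
f=lambda i,w,h:cv2.resize(np.ascontiguousarray(i),(w,h),interpolation=cv2.INTER_CUBIC)
def draw(c,im,o,sc):
    for poly in([(-.038,-.038,-.013),(.077,-.038,-.013),(-.038,.077,-.013)],[(-.007,-.028,.013),(.007,-.028,.013),(.007,.028,.013),(-.007,.028,.013)]):
        u=np.array([(px(c,bar+Q@np.array(v))-o)*sc for v in poly]).astype(int); cv2.polylines(im,[u],True,(0,255,0),1)
im=cv2.imread('pics/top3.png')
A=f(im[150:250,210:330],480,400);H=np.zeros((600,800,3),np.uint8);H[:300,:360]=f(A,360,300);draw('top',A,[210,150],4)
H[300:,:360]=f(A,360,300)
S=cv2.imread('pics/side3.png');B=f(S[210:320,220:330],440,440);H[:300,400:700]=f(B,300,300);draw('side',B,[220,210],4);H[300:,400:700]=f(B,300,300)
cv2.imwrite('pics/c7.png',H)
E
```

```text
corner recess -0.1046 -0.0612 z 0.1134
leftlow recess -0.1045 0.0536 z 0.121
bar recess -0.0796 -0.0255 z 0.1502
up recess -0.0026 -0.0648 z 0.1663
yaw of y -9.34
```

View pics/c7.png

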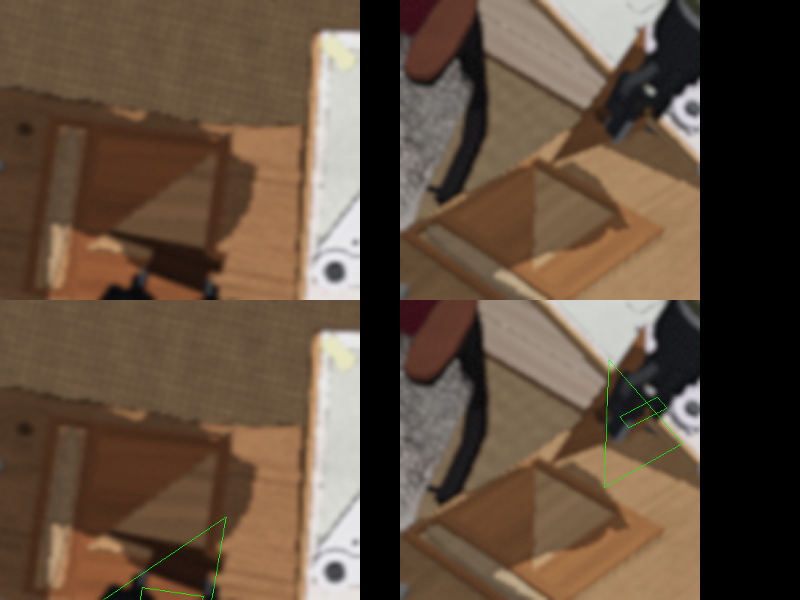

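```bash
python3 - <<'E'
from h import *
from scipy.spatial.transform import Rotation as Ro
s=r.get_state();p=np.array(s['position']);O=np.array(s['orientation'])@np.diag([1,-1,-1])
obs=dict(left=np.array([276.8,268.7]),up=np.array([309.1,221]))
for th in range(-60,61,10):
    q=Ro.from_rotvec([0,np.radians(th),0]).as_matrix()  # about square y
    piv=np.array([-.0015,0,.0142]);b=lambda v:p+O@(piv+q@(np.array(v)-[0,0,.0035]))
    L,U=b((-.038,.077,-.016)),b((.077,-.038,-.016))
    print(th,'side left',(px('side',L)-obs['left']).round(1),'up',(px('side',U)-obs['up']).round(1),'top up',((px('top',U)-[210,150])*3).round(0),((px('top',b((-.038,-.038,-.016)))-[210,150])*3).round(0))
E
```

```text
-60 side left [5.3 5.2] up [ 3.5 -0.5] top up [221. 272.] [214. 283.]
-50 side left [7.2 7.1] up [-0.3 -0.4] top up [223. 257.] [213. 290.]
-40 side left [9.3 8.7] up [-3.8  0.6] top up [225. 244.] [211. 298.]
-30 side left [11.4  9.9] up [-6.8  2.4] top up [226. 234.] [210. 306.]
-20 side left [13.5 10.7] up [-9.4  4.9] top up [226. 225.] [209. 313.]
-10 side left [15.5 11. ] up [-11.4   8. ] top up [226. 219.] [208. 321.]
0 side left [17.5 10.9] up [-12.8  11.6] top up [226. 216.] [208. 327.]
10 side left [19.3 10.2] up [-13.6  15.7] top up [225. 215.] [207. 333.]
20 side left [20.8  9.1] up [-13.7  20. ] top up [225. 217.] [207. 338.]
30 side left [22.1  7.5] up [-13.3  24.6] top up [223. 221.] [206. 342.]
40 side left [23.   5.5] up [-12.2  29.1] top up [222. 228.] [206. 345.]
50 side left [23.5  3.2] up [-10.5  33.7] top up [220. 236.] [206. 346.]
60 side left [23.7  0.6] up [-8.4 38. ] top up [218. 247.] [207. 347.]
```

```bash
J="python3 -m jog"
$J '[{"hand":0.050,"travel":[0.0,0,-0.03],"turn":-6.6},{"hand":0.050,"travel":[0,0,-0.035],"turn":0},{"hand":0.050,"travel":[0,0,-0.035],"turn":0},{"hand":0.050,"travel":[0,0,0],"turn":0}]' |grep -E "force|orient"
python3 -c "
from h import *
go(bd(.034,-.2236,.17),bd(.034,-.2236,.034),bd(.0645,-.2236,.010))"
```

```text
orientation: [[0.88, -0.062, 0.472], [-0.059, -0.998, -0.022], [0.472, -0.008, -0.881]]
force: [0.3, 0.1, -1.4]
finger_force: 63.1
12.9 q [-26.4 -14.5 119.1  14.4  50.1  60.5] p [0.3342 0.0198 0.2346] in board [0.0182 0.1537 0.1889] z [ 0.472 -0.022 -0.881] x [ 0.88  -0.059  0.472] w 0.0528 F [ 0.3  0.1 -1.4] 63.1
  travel [0.0167 0.3774 0.015 ] len 0.378
  travel [0.0043 0.0012 0.1359] len 0.136
  travel [0.0312 0.0002 0.023 ] len 0.039
```

```bash
J="python3 -m jog"
$J '[{"hand":0.050,"travel":[0.0017,0.0377,0.0015],"turn":0},{"hand":0.050,"travel":[0.0017,0.0377,0.0015],"turn":0},{"hand":0.050,"travel":[0.0017,0.0377,0.0015],"turn":0},{"hand":0.050,"travel":[0.0017,0.0377,0.0015],"turn":0},{"hand":0.050,"travel":[0.0017,0.0377,0.0015],"turn":0},{"hand":0.050,"travel":[0.0017,0.0377,0.0015],"turn":0},{"hand":0.050,"travel":[0.0017,0.0377,0.0015],"turn":0},{"hand":0.050,"travel":[0.0017,0.0377,0.0015],"turn":0},{"hand":0.050,"travel":[0.0017,0.0377,0.0015],"turn":0},{"hand":0.050,"travel":[0.0017,0.0377,0.0015],"turn":0}]' |grep force
python3 - <<'E'
from h import *
import cv2
for c in('top','side'): cv2.imwrite(f'pics/{c}4.png',r.read_camera(c)[:,:,::-1])
s=r.get_state();p=np.array(s['position']);O=np.array(s['orientation'])
from scipy.spatial.transform import Rotation as Ro
K,R,t=cal('top')
print([(round(d['score'],2),(O.T@(R.T@(np.array(d['at'])-t)-p)).round(4).tolist()) for d in r.search_frame('top','lift_bar')[:2]])
# colour mask of the wooden square vs model silhouettes for the pivot angle
T=cv2.imread('pics/top4.png').astype(float);sat=(T[:,:,2]-T[:,:,0])/(T.sum(2)+20)
Q=O@np.diag([1,-1,-1])
for th in range(-80,41,10):
    q=Ro.from_rotvec([0,np.radians(th),0]).as_matrix();b=lambda v:p+Q@(np.array([-.0015,0,.0142])+q@(np.array(v)-[0,0,.0035]))
    poly=np.array([px('top',b(v)) for v in((-.038,-.038,-.016),(.077,-.038,-.016),(-.038,.077,-.016))])
    m=np.zeros(sat.shape,np.uint8);cv2.fillPoly(m,[np.round(poly*16).astype(np.int32)],1,shift=4)
    w=cv2.dilate(m,np.ones((7,7)))-m
    print(th,poly.round(0).tolist(),m.sum(),sat[m>0].mean().round(3),sat[w>0].mean().round(3))
go()
E
```

```text
force: [1.2, -0.1, -0.0]
finger_force: 63.1
[(0.93, [0.0307, -0.0086, -0.0113])]
-80 [[421.0, 251.0], [438.0, 265.0], [378.0, 250.0]] 346 0.176 0.114
-70 [[421.0, 254.0], [438.0, 259.0], [377.0, 252.0]] 156 0.176 0.134
-60 [[420.0, 256.0], [437.0, 253.0], [377.0, 254.0]] 142 0.181 0.132
-50 [[420.0, 259.0], [436.0, 248.0], [377.0, 257.0]] 313 0.169 0.087
-40 [[420.0, 262.0], [435.0, 243.0], [376.0, 260.0]] 484 0.129 0.114
-30 [[420.0, 264.0], [434.0, 239.0], [376.0, 263.0]] 650 0.131 0.129
-20 [[420.0, 267.0], [432.0, 236.0], [377.0, 265.0]] 744 0.141 0.118
-10 [[420.0, 270.0], [430.0, 233.0], [377.0, 268.0]] 873 0.14 0.102
0 [[421.0, 272.0], [428.0, 232.0], [377.0, 270.0]] 951 0.13 0.103
10 [[422.0, 275.0], [426.0, 232.0], [377.0, 273.0]] 1017 0.116 0.102
20 [[422.0, 277.0], [424.0, 232.0], [378.0, 275.0]] 1059 0.106 0.1
30 [[423.0, 278.0], [422.0, 234.0], [379.0, 276.0]] 1032 0.096 0.099
40 [[424.0, 279.0], [421.0, 236.0], [379.0, 277.0]] 1030 0.089 0.104
13.8833 q [-74.7   9.6  99.7  29.   65.    8.1] p [ 0.334  -0.3462  0.2184] in board [ 0.0308 -0.2116  0.163 ] z [ 0.461 -0.017 -0.887] x [ 0.885 -0.064  0.461] w 0.0527 F [ 0.1  0.1 -2. ] 63.1
```

```bash
J="python3 -m jog"
$J '[{"hand":0.050,"travel":[0.002,0.006,0.03],"turn":0},{"hand":0.050,"travel":[0.002,0.006,0.03],"turn":0},{"hand":0.050,"travel":[0.002,0,0.03],"turn":0},{"hand":0.050,"travel":[0,0,0.015],"turn":0},{"hand":0.050,"travel":[0,0,0.008],"turn":0}]' |grep force
$J '[{"hand":0.050,"travel":[0,0,0.004],"turn":0},{"hand":0.050,"travel":[0,0,0.004],"turn":0}]' |grep force
$J '[{"hand":0.050,"travel":[0,0,0.004],"turn":0}]' |grep force
python3 -c "
from h import *
go()"
```

```text
force: [-0.9, -0.5, -0.2]
finger_force: 63.1
force: [1.1, 0.7, -0.4]
finger_force: 63.1
force: [-20.1, -3.5, 21.1]
finger_force: 68.2
14.55 q [-67.   22.6 102.3  34.3  47.9   4.8] p [ 0.3973 -0.3593  0.1124] in board [ 0.0332 -0.2205  0.0391] z [ 0.462 -0.019 -0.887] x [ 0.885 -0.058  0.463] w 0.053 F [-20.1  -3.5  21.1] 68.2
```

```bash
J="python3 -m jog"
$J '[{"hand":0.050,"travel":[0.006,0,-0.001],"turn":0},{"hand":0.050,"travel":[0.006,0,0.001],"turn":0}]' |grep force
$J '[{"hand":0.050,"travel":[0.006,0,0.002],"turn":0},{"hand":0.050,"travel":[0.005,0,0.003],"turn":0}]' |grep force
python3 -c "
from h import *
go()"
```

```text
force: [-12.5, -5.1, 12.0]
finger_force: 59.1
force: [-11.7, -6.7, 14.6]
finger_force: 62.7
14.8833 q [-64.5  23.2  99.4  33.1  48.4   8.9] p [ 0.4203 -0.3632  0.1205] in board [ 0.0574 -0.2229  0.0346] z [ 0.464 -0.025 -0.885] x [ 0.884 -0.058  0.465] w 0.0526 F [-11.7  -6.7  14.6] 62.7
```

```bash
cat > sq.py <<'E'
from h import *
import cv2,sys
from scipy.spatial.transform import Rotation as Ro
def masks():
    T=r.read_camera('top')[:,:,::-1]; cv2.imwrite('pics/cur.png',T); T=T.astype(float)
    s=(T[:,:,2]-T[:,:,0])/(T.sum(2)+20); dark=T.sum(2)<100
    def fill(pts):
        m=np.zeros(s.shape,np.uint8);cv2.fillPoly(m,[np.round(np.array([px('top',v) for v in pts])*16).astype(np.int32)],1,shift=4);return m>0
    lamp=cv2.dilate(fill([[.4515,-.218,.365],[.4255,-.2195,.365],[.4145,-.421,.365],[.4405,-.4195,.365]]).astype(np.uint8),np.ones((5,5)))>0
    board=fill([bd(.236,.026,0),bd(.236,-.281,0),bd(-.05,-.281,0),bd(-.05,.026,0)])
    return s,dark,lamp,board,fill
def verts(x,y,al,yaw=0):
    # square on the board: edge midline contact; (x,y)=board coords of low edge / bar centre y
    q=Ro.from_euler('zy',[yaw,-al],degrees=True).as_matrix()
    c=np.array([x,y,0])
    f=lambda v:bd(*(c+q@(np.array(v)-[-.038,0,-.019])))
    return [f(v) for v in((-.038,-.038,-.013),(.077,-.038,-.013),(-.038,.077,-.013))]
if __name__=='__main__':
    s,dark,lamp,board,fill=masks()
    ok=board&~lamp&~dark; wood=(s>.12)&ok
    print('wood px',wood.sum(),'dark on board',(dark&board).sum())
    best=[]
    for al in range(-10,91,5):
        for x in np.arange(-.02,.1,.004):
            for y in(-.228,-.224,-.22,-.216):
                m=fill(verts(x,y,al))&ok; best.append(((m&wood).sum()/max(1,(m|wood).sum()),al,round(x,3),y))
    for b in sorted(best,reverse=True)[:8]: print(b)
    v,u=np.nonzero(wood); print('wood bbox',u.min(),u.max(),v.min(),v.max())
    go()
E
python3 sq.py
```

```text
wood px 45 dark on board 815
(np.float64(0.3125), 50, np.float64(0.064), -0.224)
(np.float64(0.3), 55, np.float64(0.064), -0.22)
(np.float64(0.3), 50, np.float64(0.064), -0.22)
(np.float64(0.29411764705882354), 45, np.float64(0.064), -0.224)
(np.float64(0.28), 55, np.float64(0.064), -0.224)
(np.float64(0.25), 60, np.float64(0.064), -0.224)
(np.float64(0.2465753424657534), 75, np.float64(0.068), -0.22)
(np.float64(0.2463768115942029), 35, np.float64(0.06), -0.224)
wood bbox 375 429 166 230
14.9333 q [-64.4  23.2  99.3  33.1  48.4   8.9] p [ 0.421  -0.3631  0.1204] in board [ 0.0579 -0.2227  0.0341] z [ 0.465 -0.024 -0.885] x [ 0.883 -0.058  0.465] w 0.0528 F [-10.   -6.   13.2] 62.1
```

```bash
J="python3 -m jog"
$J '[{"hand":0.050,"travel":[0.003,0,0.003],"turn":0}]' |grep -E "force|pos"
$J '[{"hand":0.050,"travel":[0.003,0,0.003],"turn":0}]' |grep -E "force|pos"
$J '[{"hand":0.050,"travel":[0.003,0,0.003],"turn":0}]' |grep -E "force|pos"
python3 sq.py
```

```text
position: [0.4244, -0.3635, 0.1195]
force: [-6.6, -2.7, 11.0]
finger_force: 62.9
position: [0.4291, -0.364, 0.1191]
force: [-9.1, -2.0, 30.0]
finger_force: 59.9
position: [0.4335, -0.3644, 0.118]
force: [-4.6, -6.0, 17.9]
finger_force: 58.6
wood px 121 dark on board 699
(np.float64(0.5454545454545454), 25, np.float64(0.064), -0.228)
(np.float64(0.5245901639344263), 30, np.float64(0.068), -0.224)
(np.float64(0.509090909090909), 25, np.float64(0.06), -0.224)
(np.float64(0.504), 30, np.float64(0.072), -0.228)
(np.float64(0.49079754601226994), 25, np.float64(0.06), -0.228)
(np.float64(0.4788732394366197), 30, np.float64(0.064), -0.224)
(np.float64(0.47692307692307695), 35, np.float64(0.08), -0.228)
(np.float64(0.47586206896551725), 30, np.float64(0.064), -0.22)
wood bbox 377 429 166 226
15.2333 q [-63.1  24.2  98.2  33.1  47.7  10.1] p [ 0.4339 -0.3647  0.1178] in board [ 0.0678 -0.2235  0.0253] z [ 0.467 -0.027 -0.884] x [ 0.882 -0.058  0.468] w 0.0519 F [-3.8 -6.  15.1] 59.2
```

It is pivoting down towards flat (about 25–30°); continue pressing.

```bash
J="python3 -m jog"
$J '[{"hand":0.050,"travel":[0.003,0,0.003],"turn":0},{"hand":0.050,"travel":[0.003,0,0.003],"turn":0}]' |grep -E "force|pos"
$J '[{"hand":0.050,"travel":[0.002,0,0.004],"turn":0},{"hand":0.050,"travel":[0.001,0,0.004],"turn":0}]' |grep -E "force|pos"
python3 sq.py
```

```text
position: [0.4415, -0.3644, 0.1149]
force: [-1.3, -2.9, 8.5]
finger_force: 59.1
position: [0.4461, -0.3641, 0.1087]
force: [-24.4, -2.1, 23.2]
finger_force: 78.3
wood px 193 dark on board 662
(np.float64(0.7433628318584071), 10, np.float64(0.06), -0.22)
(np.float64(0.7194570135746606), 15, np.float64(0.064), -0.216)
(np.float64(0.7186147186147186), 10, np.float64(0.056), -0.216)
(np.float64(0.7142857142857143), 15, np.float64(0.06), -0.216)
(np.float64(0.6888888888888889), 15, np.float64(0.064), -0.22)
(np.float64(0.6778242677824268), 10, np.float64(0.06), -0.216)
(np.float64(0.6720647773279352), 5, np.float64(0.056), -0.224)
(np.float64(0.6588235294117647), 5, np.float64(0.06), -0.22)
wood bbox 373 429 166 226
15.6167 q [-61.6  25.7  97.4  33.   46.6  11.2] p [ 0.4464 -0.3643  0.1081] in board [ 0.0737 -0.2223  0.0107] z [ 0.463 -0.024 -0.886] x [ 0.884 -0.058  0.464] w 0.0511 F [-10.8  -3.5  11.9] 85.6
```

```bash
J="python3 -m jog"
$J '[{"hand":0.085,"travel":[0,0,0],"turn":0},{"hand":0.085,"travel":[0,0,0],"turn":0},{"hand":0.085,"travel":[0,0,0],"turn":0},{"hand":0.085,"travel":[0,0,0],"turn":0},{"hand":0.085,"travel":[0,0,-0.03],"turn":0},{"hand":0.085,"travel":[0,0,-0.03],"turn":0},{"hand":0.085,"travel":[-0.01,0,-0.03],"turn":0},{"hand":0.085,"travel":[-0.03,0,-0.03],"turn":0},{"hand":0.085,"travel":[-0.03,0,0],"turn":0}]' |grep -E "force|pos"
cat > sq2.py <<'E'
from sq import *
s,dark,lamp,board,fill=masks(); ok=board&~lamp&~dark; wood=(s>.12)&ok
best=[]
def sc(x,y,yaw):
    m=fill(verts(x,y,0,yaw))&ok; return ((m&wood).sum()/max(1,(m|wood).sum()),x,y,yaw)
b=max(sc(x,y,0) for x in np.arange(.01,.1,.004) for y in np.arange(-.24,-.2,.004))
for st in(.003,.0015):
    b=max(sc(b[1]+i*st,b[2]+j*st,b[3]+k*st*1000) for i in(-2,-1,0,1,2) for j in(-2,-1,0,1,2) for k in(-2,-1,0,1,2))
print('low edge x, bar y, yaw',np.round(b,4),'bar x',b[1]+.038,'wood',wood.sum(),'dark',(dark&board).sum())
for x in(.0155,b[1]): print('model at',x,sc(x,b[2],0))
K,R,t=cal('top')
print([(round(d['score'],2),(F.T@(R.T@(np.array(d['at'])-t)-P)).round(4).tolist()) for d in r.search_frame('top','lift_bar')[:2]])
go()
E
python3 sq2.py
```

```text
position: [0.3295, -0.3568, 0.1831]
force: [0.2, -0.7, 0.4]
finger_force: 0.0
low edge x, bar y, yaw [ 0.7725  0.015  -0.2185  0.    ] bar x 0.053000000000000005 wood 345 dark 318
model at 0.0155 (np.float64(0.7725), 0.0155, np.float64(-0.21849999999999997), 0)
model at 0.015000000000000003 (np.float64(0.7725), np.float64(0.015000000000000003), np.float64(-0.21849999999999997), 0)
[(0.76, [0.0431, -0.2098, 0.0078]), (0.67, [0.1081, 0.4994, -0.0814])]
16.4667 q [-75.9  13.  103.   30.9  59.7   3. ] p [ 0.3278 -0.355   0.1785] in board [ 0.006  -0.2208  0.1312] z [ 0.461 -0.016 -0.887] x [ 0.885 -0.063  0.461] w 0.085 F [-0.   0.3 -0.7] 0.0
```

```bash
python3 -c "
from h import *
go(bd(.054,-.2185,.06),bd(.054,-.2185,.009))"
```

```text
16.4667 q [-75.9  13.  103.   30.9  59.7   3. ] p [ 0.3278 -0.355   0.1785] in board [ 0.006  -0.2208  0.1312] z [ 0.461 -0.016 -0.887] x [ 0.885 -0.063  0.461] w 0.085 F [-0.   0.3 -0.7] 0.0
  travel [ 0.0511 -0.0015  0.069 ] len 0.086
  travel [0.0022 0.0007 0.0509] len 0.051
```

```bash
J="python3 -m jog"
$J '[{"hand":0.085,"travel":[0.017,-0.0005,0.023],"turn":0},{"hand":0.085,"travel":[0.017,-0.0005,0.023],"turn":0},{"hand":0.085,"travel":[0.017,-0.0005,0.023],"turn":0},{"hand":0.085,"travel":[0.001,0,0.018],"turn":0},{"hand":0.085,"travel":[0.001,0,0.018],"turn":0},{"hand":0.085,"travel":[0,0,0.015],"turn":0},{"hand":0.085,"travel":[0,0,0],"turn":0}]' |grep -E "force|pos"
python3 -c "
from h import *
go()"
$J '[{"hand":0.050,"travel":[0,0,0],"turn":0},{"hand":0.050,"travel":[0,0,0],"turn":0},{"hand":0.050,"travel":[0,0,0],"turn":0},{"hand":0.050,"travel":[0,0,0],"turn":0},{"hand":0.050,"travel":[0,0,0],"turn":0}]' | grep -E "force|width"
python3 -c "
from h import *
go()"
```

```text
position: [0.4338, -0.3578, 0.0948]
force: [-0.1, -0.1, -0.9]
finger_force: 0.0
17.05 q [-62.7  26.1  99.8  34.5  45.6   8.2] p [ 0.4338 -0.3578  0.0948] in board [ 0.0559 -0.2167  0.0058] z [ 0.461 -0.012 -0.888] x [ 0.886 -0.06   0.46 ] w 0.0851 F [-0.1 -0.1 -0.9] 0.0
force: [-2.9, 1.7, 6.6]
gripper_width: 0.637
finger_force: 63.2
17.4667 q [-62.9  25.7  99.8  34.4  45.7   8.2] p [ 0.4326 -0.3595  0.0986] in board [ 0.0569 -0.2184  0.0095] z [ 0.463 -0.018 -0.886] x [ 0.884 -0.059  0.463] w 0.0544 F [-2.9  1.7  6.6] 63.2
```

```bash
J="python3 -m jog"
cat >> h.py <<'E'
Og=np.array(0)
def grip():
    s=r.get_state();O=np.array(s['orientation']);np.savez('grip.npz',rel=O.T@F,off=O.T@(F@np.array([-.0037,0,.0095])))
def sqpose():
    g=np.load('grip.npz');s=r.get_state();O=np.array(s['orientation']);return np.array(s['position'])+O@g['off'],O@g['rel']
def low2(lowx=-.038):
    bar,Q=sqpose();O=np.array(r.get_state()['orientation'])
    for n,v in(('corner',(-.038,-.038,-.019)),('leftlow',(-.038,.077,-.019)),('bar',(0,0,0)),('up',(.077,-.038,-.019))):
        d=bar+Q@np.array(v)-HOME; print(n,'recess',(d@RX).round(4),(d@RY).round(4),'z',(d[2]+.025).round(4))
    print('yaw',np.degrees(np.arctan2(-Q[0,1],Q[1,1])).round(2))
    X=bar+Q@[-.038,0,-.019];d=X-HOME;n=-(d@RX-lowx)*RX-(d@RY)*RY
    for z in(.1,.03,.012,.006): print('to low z',z,(O.T@(n+[0,0,z-X[2]])).round(4))
E
python3 -c "
from h import *
grip()"
$J '[{"hand":0.050,"travel":[0,0,-0.015],"turn":0},{"hand":0.050,"travel":[0,0,-0.03],"turn":0},{"hand":0.050,"travel":[0,0,-0.038],"turn":0},{"hand":0.050,"travel":[0,0,-0.038],"turn":0},{"hand":0.050,"travel":[0,-0.02,-0.03],"turn":0}]' | grep -E "force|width"
$J '[{"hand":0.050,"travel":[0.005,-0.04,0],"turn":0},{"hand":0.050,"travel":[0.005,-0.04,0],"turn":0},{"hand":0.050,"travel":[0.005,-0.04,0],"turn":0},{"hand":0.050,"travel":[0.005,-0.04,0],"turn":0},{"hand":0.050,"travel":[0.005,-0.04,0],"turn":0},{"hand":0.050,"travel":[0.005,-0.04,0],"turn":0},{"hand":0.050,"travel":[0.005,-0.04,0],"turn":0},{"hand":0.050,"travel":[0.005,-0.04,0],"turn":3.1},{"hand":0.050,"travel":[0.005,-0.03,0],"turn":3.1},{"hand":0.050,"travel":[0,0,0],"turn":0}]' | grep -E "force|width"
python3 -c "
from h import *
go();low2()"
```

```text
force: [-0.4, -0.1, -0.6]
gripper_width: 0.63
finger_force: 63.8
force: [-0.4, -0.3, -0.7]
gripper_width: 0.637
finger_force: 63.8
18.7167 q [-20.6  -3.8 106.9  11.2  51.1  73.6] p [0.4251 0.0075 0.258 ] in board [0.1092 0.1473 0.1634] z [ 0.463 -0.013 -0.886] x [ 0.874 -0.157  0.46 ] w 0.0544 F [-0.4 -0.3 -0.7] 63.8
corner recess -0.0591 -0.0656 z 0.2272
leftlow recess -0.0604 0.0492 z 0.2329
bar recess -0.036 -0.0292 z 0.2644
up recess 0.0407 -0.0674 z 0.2842
yaw -8.64
to low z 0.1 [-0.0406 -0.0193  0.1259]
to low z 0.03 [-0.0727 -0.015   0.188 ]
to low z 0.012 [-0.081  -0.0139  0.2039]
to low z 0.006 [-0.0838 -0.0136  0.2092]
```

```bash
J="python3 -m jog"
$J '[{"hand":0.050,"travel":[-0.0145,-0.003,0.0376],"turn":0.6},{"hand":0.050,"travel":[-0.0145,-0.003,0.0376],"turn":0},{"hand":0.050,"travel":[-0.0145,-0.003,0.0376],"turn":0},{"hand":0.050,"travel":[-0.0145,-0.003,0.0376],"turn":0},{"hand":0.050,"travel":[-0.0145,-0.003,0.0376],"turn":0},{"hand":0.050,"travel":[0,0,0],"turn":0}]' | grep -E "force|width"
python3 -c "
from h import *
go();low2()"
```

```text
force: [-0.3, 0.2, -1.4]
gripper_width: 0.638
finger_force: 64.0
19.2167 q [-15.7  19.9 123.1  32.3  12.5  54.1] p [0.4493 0.0268 0.0638] in board [ 0.032   0.1681 -0.0162] z [ 0.456 -0.008 -0.89 ] x [ 0.876 -0.17   0.451] w 0.0545 F [-0.3  0.2 -1.4] 64.0
corner recess -0.0389 -0.0422 z 0.033
leftlow recess -0.0391 0.0726 z 0.0397
bar recess -0.0151 -0.0063 z 0.0703
up recess 0.0614 -0.0453 z 0.0891
yaw -9.17
to low z 0.1 [ 0.03   -0.0088 -0.0569]
to low z 0.03 [-0.0016 -0.0038  0.0053]
to low z 0.012 [-0.0097 -0.0026  0.0214]
to low z 0.006 [-0.0124 -0.0022  0.0267]
```

```bash
J="python3 -m jog"
$J '[{"hand":0.050,"travel":[-0.005,-0.0015,0.0105],"turn":0},{"hand":0.050,"travel":[-0.005,-0.0015,0.0105],"turn":0},{"hand":0.050,"travel":[0,0,0],"turn":0}]' | grep -E "force|width"
python3 -c "
from h import *
go();low2()"
```

```text
force: [0.1, -0.9, -0.2]
gripper_width: 0.636
finger_force: 64.0
19.4667 q [-15.3  22.2 123.4  41.1  10.2  45.4] p [0.4548 0.0289 0.0513] in board [ 0.0303  0.1706 -0.0297] z [ 0.461 -0.005 -0.887] x [ 0.874 -0.168  0.455] w 0.0544 F [ 0.1 -0.9 -0.2] 64.0
corner recess -0.0336 -0.0392 z 0.0202
leftlow recess -0.0341 0.0755 z 0.0273
bar recess -0.0101 -0.0034 z 0.0577
up recess 0.0665 -0.0422 z 0.0768
yaw -8.97
to low z 0.1 [ 0.0315 -0.007  -0.0706]
to low z 0.03 [-0.0004 -0.0019 -0.0085]
to low z 0.012 [-0.0086 -0.0006  0.0075]
to low z 0.006 [-0.0113 -0.0001  0.0128]
```

```bash
J="python3 -m jog"
$J '[{"hand":0.050,"travel":[-0.007,0,0.006],"turn":0},{"hand":0.050,"travel":[-0.007,0,0.006],"turn":0}]' | grep -E "force|width"
python3 -c "
from h import *
go();low2()"
```

```text
force: [0.5, 0.5, -1.1]
gripper_width: 0.636
finger_force: 64.0
19.6333 q [-16.1  22.9 124.1  47.9  10.2  37.8] p [0.4511 0.0276 0.045 ] in board [ 0.024   0.169  -0.0334] z [ 0.455  0.006 -0.891] x [ 0.879 -0.167  0.448] w 0.0543 F [ 0.5  0.5 -1.1] 64.0
corner recess -0.0371 -0.041 z 0.0139
leftlow recess -0.0382 0.0737 z 0.0219
bar recess -0.0134 -0.0053 z 0.0515
up recess 0.0635 -0.0439 z 0.0696
yaw -8.68
to low z 0.1 [ 0.0368 -0.0099 -0.0743]
to low z 0.03 [ 0.0055 -0.0042 -0.012 ]
to low z 0.012 [-0.0026 -0.0028  0.004 ]
to low z 0.006 [-0.0053 -0.0023  0.0094]
```

```bash
J="python3 -m jog"
$J '[{"hand":0.050,"travel":[-0.004,-0.002,0.006],"turn":0},{"hand":0.050,"travel":[-0.003,-0.002,0.005],"turn":0}]' | grep -E "force|width"
python3 -c "
from h import *
go();low2()"
$J '[{"hand":0.050,"travel":[0,0,0.004],"turn":0}]' | grep -E "force|width"
$J '[{"hand":0.050,"travel":[0,0,0.004],"turn":0}]' | grep -E "force|width"
python3 -c "
from h import *
go();low2()"
```

```text
force: [-0.2, -6.6, 12.3]
gripper_width: 0.633
finger_force: 65.4
19.8 q [-15.9  23.9 124.   50.7  10.1  35. ] p [0.4531 0.0292 0.0392] in board [ 0.0228  0.1708 -0.0393] z [ 0.45   0.013 -0.893] x [ 0.881 -0.167  0.442] w 0.054 F [-0.2 -6.6 12.3] 65.4
corner recess -0.0355 -0.039 z 0.0081
leftlow recess -0.0369 0.0756 z 0.0167
bar recess -0.0117 -0.0034 z 0.0458
up recess 0.0654 -0.0419 z 0.0632
yaw -8.53
to low z 0.1 [ 0.0375 -0.0089 -0.0803]
to low z 0.03 [ 0.0065 -0.0028 -0.0178]
to low z 0.012 [-0.0014 -0.0013 -0.0017]
to low z 0.006 [-0.0041 -0.0007  0.0036]
force: [1.2, 2.9, 12.6]
gripper_width: 0.634
finger_force: 66.0
force: [2.2, 6.4, 13.9]
gripper_width: 0.635
finger_force: 66.8
19.9667 q [-16.   24.8 123.4  52.6  10.2  33.1] p [0.4581 0.0288 0.035 ] in board [ 0.025   0.1707 -0.0455] z [ 0.449  0.018 -0.893] x [ 0.882 -0.167  0.44 ] w 0.0542 F [ 2.2  6.4 13.9] 66.8
corner recess -0.0304 -0.0386 z 0.0038
leftlow recess -0.0321 0.076 z 0.0128
bar recess -0.0067 -0.0031 z 0.0416
up recess 0.0706 -0.0415 z 0.0587
yaw -8.42
to low z 0.1 [ 0.0347 -0.0093 -0.0863]
to low z 0.03 [ 0.0039 -0.0029 -0.0238]
to low z 0.012 [-0.004  -0.0013 -0.0077]
to low z 0.006 [-0.0067 -0.0008 -0.0023]
```

```bash
J="python3 -m jog"
$J '[{"hand":0.050,"travel":[-0.005,-0.001,0.004],"turn":0}]' | grep -E "force|width|pos"
$J '[{"hand":0.050,"travel":[0.000,0,0.004],"turn":0}]' | grep -E "force|width|pos"
$J '[{"hand":0.050,"travel":[0.001,0,0.004],"turn":0}]' | grep -E "force|width|pos"
python3 -c "
from h import *
go();low2()"
```

```text
position: [0.4583, 0.0287, 0.0331]
force: [8.4, 3.9, 23.2]
gripper_width: 0.636
finger_force: 68.7
position: [0.4599, 0.0284, 0.0306]
force: [3.9, 5.3, 15.9]
gripper_width: 0.635
finger_force: 69.6
position: [0.4624, 0.0281, 0.0279]
force: [3.1, 4.2, 13.4]
gripper_width: 0.638
finger_force: 70.4
20.2167 q [-16.2  26.1 123.1  57.2  10.2  28.2] p [0.4624 0.0281 0.0279] in board [ 0.0252  0.1703 -0.0538] z [ 0.446  0.025 -0.895] x [ 0.884 -0.167  0.436] w 0.0545 F [ 3.1  4.2 13.4] 70.4
corner recess -0.0261 -0.0385 z -0.0034
leftlow recess -0.0282 0.076 z 0.0064
bar recess -0.0023 -0.0032 z 0.0345
up recess 0.0751 -0.0414 z 0.0511
yaw -8.22
to low z 0.1 [ 0.0336 -0.0106 -0.0944]
to low z 0.03 [ 0.0031 -0.0038 -0.0318]
to low z 0.012 [-0.0048 -0.0021 -0.0157]
to low z 0.006 [-0.0074 -0.0015 -0.0103]
```

```bash
J="python3 -m jog"
$J '[{"hand":0.050,"travel":[-0.005,-0.001,0.002],"turn":0}]' | grep -E "force|pos"
$J '[{"hand":0.050,"travel":[-0.002,-0.001,0.004],"turn":0}]' | grep -E "force|pos"
$J '[{"hand":0.050,"travel":[-0.001,-0.001,0.004],"turn":0}]' | grep -E "force|pos"
python3 -c "
from h import *
go();low2()"
```

```text
position: [0.4624, 0.0277, 0.0271]
force: [20.3, 7.9, 26.4]
finger_force: 71.4
position: [0.4634, 0.0277, 0.025]
force: [14.6, 3.3, 24.0]
finger_force: 73.7
position: [0.4649, 0.0278, 0.0223]
force: [12.6, -0.0, 21.9]
finger_force: 76.4
20.4667 q [-16.4  27.1 123.1  63.8  10.1  21.4] p [0.4649 0.0278 0.0223] in board [ 0.0246  0.1702 -0.0599] z [ 0.448  0.031 -0.893] x [ 0.883 -0.167  0.438] w 0.0543 F [12.6 -0.  21.9] 76.4
corner recess -0.0235 -0.0383 z -0.0092
leftlow recess -0.0258 0.0762 z 0.0012
bar recess 0.0002 -0.0031 z 0.0289
up recess 0.0777 -0.0412 z 0.0454
yaw -8.08
to low z 0.1 [ 0.0339 -0.0116 -0.1005]
to low z 0.03 [ 0.0033 -0.0044 -0.0379]
to low z 0.012 [-0.0046 -0.0026 -0.0219]
to low z 0.006 [-0.0072 -0.002  -0.0165]
```

```bash
J="python3 -m jog"
$J '[{"hand":0.050,"travel":[0.001,0,0.003],"turn":0},{"hand":0.062,"travel":[0,0,0],"turn":0},{"hand":0.07,"travel":[0,0,0],"turn":0},{"hand":0.085,"travel":[0,0,0],"turn":0},{"hand":0.085,"travel":[0,0,0],"turn":0}]' | grep -E "force|pos|width"
$J '[{"hand":0.085,"travel":[0,0,-0.02],"turn":0},{"hand":0.085,"travel":[0,0,-0.035],"turn":0},{"hand":0.085,"travel":[0,0,-0.041],"turn":0},{"hand":0.085,"travel":[0,0,-0.041],"turn":0},{"hand":0.085,"travel":[0,0.035,-0.02],"turn":0},{"hand":0.085,"travel":[0,0.041,0],"turn":0},{"hand":0.085,"travel":[0,0.041,0],"turn":0},{"hand":0.085,"travel":[0,0.041,0],"turn":0},{"hand":0.085,"travel":[0,0.041,0],"turn":0}]' | grep -E "force|pos"
python3 - <<'E'
from h import *
import cv2
for c in('top','side'):
    cv2.imwrite(f'pics/{c}5.png',r.read_camera(c)[:,:,::-1])
    K,R,t=cal(c)
    for n in('lift_bar','recess'): print(c,n,[(round(d['score'],2),(R.T@(np.array(d['at'])-t)).round(4).tolist()) for d in r.search_frame(c,n)[:2]])
go()
# colour patches: where is dark bar (compare top5 with top0/2): sample along recess grid
T=cv2.imread('pics/top5.png').astype(float)
for i in np.arange(.09,-.061,-.01):
    print(round(i,2),' '.join('%3d/%2d'%(T[v,u].sum(),100*(T[v,u,2]-T[v,u,0])/(T[v,u].sum()+20)) for j in np.arange(.09,-.061,-.01) for u,v in [np.round(px('top',HOME+i*RX+j*RY-[0,0,.013])).astype(int)]))
E
```

```text
position: [0.4614, 0.0295, 0.0165]
force: [0.1, -0.1, 0.1]
gripper_width: 0.998
finger_force: 0.0
position: [0.3773, -0.1704, 0.1164]
force: [1.5, -0.3, 0.1]
finger_force: 0.0
top lift_bar [(0.91, [0.4486, 0.0255, 0.0122])]
top recess [(0.8, [0.4705, 0.091, 0.0128])]
side lift_bar [(0.71, [0.4437, 0.0338, 0.0122])]
side recess [(0.61, [0.4594, 0.1055, 0.0159])]
21.9333 q [-55.6  11.1 120.5  36.1  41.1  17.3] p [ 0.3781 -0.1674  0.1161] in board [ 0.0075 -0.0303  0.0582] z [ 0.438  0.046 -0.898] x [ 0.889 -0.166  0.426] w 0.0849 F [0.4 0.2 0.5] 0.0
0.09 284/30 158/28 147/27 141/28 146/28 141/28 145/28 144/28 139/28 183/29 247/29 137/28 132/28 136/28 153/27 182/21
0.08 275/30 167/28 155/27 158/29 157/28 165/28 157/28 163/28 157/29 240/30 320/29 260/30 184/29 165/25 147/28 179/21
0.07 273/29 174/29 175/29 174/29 173/29 172/29 173/29 165/28 164/29 247/29 321/29 308/30 290/22 189/22 148/27 186/21
0.06 256/30 166/28 163/28 167/27 164/29 167/28 166/28 168/29 169/28 291/30 328/30 353/24 293/26 249/29 150/28 172/22
0.05 228/30 161/28 168/29 167/28 168/28 171/28 170/29 170/29 171/28 318/29 353
[... 630 characters left out ...]
63/29 153/29 156/28 157/28 182/23 172/25 147/28  83/27 155/29 186/29 233/30 200/30 273/30 314/28 292/28 352/22
-0.02 157/29 149/28 156/27 182/23 185/24 158/29 159/28 157/28 209/29 304/29 296/30 302/29 286/30 286/28 276/29 342/22
-0.03 143/27 147/28 196/20 173/24 147/29 151/29 149/28 151/28 243/30 302/30 303/29 307/29 308/29 306/29 279/29 356/21
-0.04 141/28 171/25 177/24 153/29 153/28 149/29 151/28 149/28 230/29 297/30 300/29 295/30 309/28 280/30 271/29 330/22
-0.05 135/28 143/28 140/28 141/28 142/28 138/29 146/27 144/28 241/30 280/30 277/29 280/30 283/29 283/29 265/30 358/21
-0.06 137/28 149/28 151/28 156/28 152/27 148/29 152/27 151/28 255/30 295/29 292/29 294/29 299/29 290/30 270/30 322/23
```

```bash
python3 - <<'E'
from h import *
import cv2
from scipy.ndimage import map_coordinates
T=cv2.imread('pics/top5.png').astype(float);s=(T[:,:,2]-T[:,:,0])/(T.sum(2)+20)
a=np.array([.077,-.038]);b=np.array([-.038,.077]);n=np.array([1,1])/2**.5
for seg in((.1,.35),(.35,.65),(.65,.9)):
    row=[]
    for off in np.arange(-.014,.0125,.002):
        q=[a+(b-a)*u+n*off for u in np.linspace(*seg,25)]
        row.append(map_coordinates(s,np.array([px('top',HOME+v[0]*RX+v[1]*RY-[0,0,.015])[::-1] for v in q]).T,order=1).mean())
    print(seg,np.round(np.array(row)*100,1))
print(np.arange(-14,12.5,2))
for c,fn in(('top','top5'),('side','side5')):
    I=cv2.imread(f'pics/{fn}.png').astype(float).sum(2)
    u0=px(c,HOME+[0,0,.013]);print(c,'bar top expected',u0.round(1))
    ends=[px(c,HOME+e*RX+f*RY+[0,0,.013]).round(1).tolist() for e in(-.007,.007) for f in(-.028,.028)];print(ends)
    x,y=np.round(u0).astype(int);print(I[y-8:y+9,x-12:x+13].astype(int))
E
```

```text
(0.1, 0.35) [30.  30.1 29.9 28.9 26.8 24.1 22.4 22.6 24.4 26.9 28.8 29.7 29.9 29.8]
(0.35, 0.65) [28.2 28.4 28.1 26.8 24.9 22.9 21.7 21.9 23.6 25.9 27.8 28.8 29.  28.9]
(0.65, 0.9) [28.8 28.8 28.2 26.9 24.5 22.3 21.4 22.  24.  26.4 28.1 28.6 28.6 28.6]
[-14. -12. -10.  -8.  -6.  -4.  -2.   0.   2.   4.   6.   8.  10.  12.]
top bar top expected [264.8 222.3]
[[273.5, 225.8], [255.5, 223.3], [274.1, 221.3], [256.2, 218.9]]
[[157 155 157 160 158 159 161 166 171 188 212 238 263 280 282 289 289 293
  293 293 297 296 299 300 300]
 [151 151 153 152 148 152 159 168 178 195 213 230 257 285 299 299 303 299
  299 299 299 296 299 299 301]
 [148 150 151 147 152 160 177 186 192 192 199 221 264 299 312 315 311 311
  308 309 309 307 307 306 304]
 [147 146 148 150 161 182 205 214 199 181 178 206 250 281 287 290 289 288
  293 307 320 319 319 316 315]
 [144 145 151 161 182 207 218 207 186 164 158 173 190 201 207 208 210 211
  227 254 281 293 312 323 325]
 [145 158 172 191 203 205 192 179 159 151 148 153 151 154 154 154 154 156
  166 184 204 226 271 309 318]
 [157 187 212 215 197 164 145 139 135 132 135
[... 2297 characters left out ...]
73 241 186 129 105 119 156 167 157 148
  140 134 145 214 282 300 295]
 [209 250 344 389 352 302 261 227 207 193 152 108  95 110 138 145 141 138
  131 131 159 232 307 321 307]
 [207 230 320 376 327 240 172 138 136 148 129  95  93 103 128 141 138 133
  133 145 192 265 325 339 332]
 [210 209 259 304 274 189 116  88  95 104  95  82  92 104 129 135 129 137
  162 213 260 309 337 342 340]
 [210 209 227 255 241 178 114  84  92  92  87  86  84 100 124 137 146 177
  240 294 324 334 340 338 334]
 [206 207 227 253 238 186 113  86  86  92  93  86  77  96 127 167 209 261
  304 335 346 344 339 335 336]
 [203 212 244 258 239 183 119  91  89  84  83  85  79 111 174 238 297 321
  337 339 343 339 336 335 336]]
```

```bash
python3 -c "
from h import *
go([.40,-.12,.17],[.454,.028,.15],[.454,.028,.055],[.454,.028,.040])"
```

```text
21.9333 q [-55.6  11.1 120.5  36.1  41.1  17.3] p [ 0.3781 -0.1674  0.1161] in board [ 0.0075 -0.0303  0.0582] z [ 0.438  0.046 -0.898] x [ 0.889 -0.166  0.426] w 0.0849 F [0.4 0.2 0.5] 0.0
  travel [ 0.0346 -0.0556 -0.0366] len 0.075
  travel [ 0.015  -0.1505  0.0484] len 0.159
  travel [-0.0405  0.0108  0.0853] len 0.095
  travel [-0.0064  0.0017  0.0135] len 0.015
```

```bash
J="python3 -m jog"
$J '[{"hand":0,"travel":[0.017,-0.028,-0.018],"turn":0},{"hand":0,"travel":[0.017,-0.028,-0.018],"turn":0},{"hand":0,"travel":[0.004,-0.038,0.012],"turn":0},{"hand":0,"travel":[0.004,-0.038,0.012],"turn":0},{"hand":0,"travel":[0.004,-0.038,0.012],"turn":0},{"hand":0,"travel":[0.004,-0.038,0.012],"turn":0},{"hand":0,"travel":[-0.0135,0.0036,0.0285],"turn":0},{"hand":0,"travel":[-0.0135,0.0036,0.0285],"turn":0},{"hand":0,"travel":[-0.0135,0.0036,0.0285],"turn":0},{"hand":0,"travel":[0,0,0],"turn":0}]' | grep -E "force|pos|width"
python3 -c "
from h import *
go([.454,.028,.045],[.454,.028,.038])"
```

```text
position: [0.4533, 0.0317, 0.0564]
force: [-0.1, -0.8, 0.0]
gripper_width: 0.001
finger_force: 0.0
22.7667 q [-17.   21.2 122.1  38.8  16.2  46.2] p [0.4533 0.0317 0.0564] in board [ 0.0314  0.1733 -0.0245] z [ 0.433  0.051 -0.9  ] x [ 0.892 -0.163  0.421] w 0.0001 F [-0.1 -0.8  0. ] 0.0
  travel [-0.0036  0.0048  0.0103] len 0.012
  travel [-0.0029  0.0008  0.0063] len 0.007
```

```bash
J="python3 -m jog"
$J '[{"hand":0,"travel":[-0.004,0.004,0.010],"turn":0},{"hand":0,"travel":[-0.001,0,0.003],"turn":0}]' | grep -E "force|pos"
for i in 1 2; do $J '[{"hand":0,"travel":[-0.001,0,0.003],"turn":0}]' | grep -E "force:|pos"; done
python3 -c "
from h import *
go()"
```

```text
position: [0.4564, 0.0275, 0.046]
force: [-0.4, 0.3, 0.2]
finger_force: 0.0
position: [0.4571, 0.0279, 0.0436]
force: [-0.5, -0.7, 0.5]
finger_force: 0.0
position: [0.4578, 0.0281, 0.041]
force: [-11.3, -3.4, 28.3]
finger_force: 14.3
23.1 q [-17.3  23.8 122.9  49.7  13.5  34.8] p [0.4578 0.0281 0.041 ] in board [ 0.0278  0.17   -0.0402] z [ 0.442  0.048 -0.896] x [ 0.888 -0.165  0.43 ] w -0.0001 F [-11.3  -3.4  28.3] 14.3
```

```bash
J="python3 -m jog"
$J '[{"hand":0.02,"travel":[0,0,-0.02],"turn":0},{"hand":0.05,"travel":[0,0,-0.04],"turn":0},{"hand":0.085,"travel":[0,0,-0.04],"turn":0},{"hand":0.085,"travel":[0,0,-0.04],"turn":0},{"hand":0.085,"travel":[0,0,-0.03],"turn":0}]' | grep -E "force|pos"
cat >> h.py <<'E'
def ang():
    O=np.array(r.get_state()['orientation']);B=F.T@O
    print('tool axes in board frame\n',B.round(3),'\n turn to align x->xb:',np.degrees(np.arctan2(B[0,1],B[0,0])).round(2))
E
python3 -c "
from h import *
go(bd(0,-.11,.16),bd(0,-.11,.08),bd(0,-.11,.025));ang()"
```

```text
position: [0.3809, 0.0193, 0.1939]
force: [-0.2, 0.3, -0.4]
finger_force: 0.0
23.5167 q [-24.3  -3.7 118.6  18.7  43.4  63.5] p [0.3809 0.0193 0.1939] in board [0.0383 0.1562 0.1303] z [ 0.441  0.043 -0.896] x [ 0.888 -0.165  0.429] w 0.0603 F [-0.2  0.3 -0.4] 0.0
  travel [-0.0118  0.2664 -0.0459] len 0.271
  travel [0.0061 0.0051 0.0796] len 0.08
  travel [0.0042 0.0035 0.0547] len 0.055
tool axes in board frame
 [[ 0.991 -0.112 -0.069]
 [-0.107 -0.992  0.071]
 [-0.077 -0.063 -0.995]] 
 turn to align x->xb: -6.44
```

```bash
J="python3 -m jog"
$J '[{"hand":0.085,"travel":[-0.0017,0.038,-0.0065],"turn":0},{"hand":0.085,"travel":[-0.0017,0.038,-0.0065],"turn":0},{"hand":0.085,"travel":[-0.0017,0.038,-0.0065],"turn":0},{"hand":0.085,"travel":[-0.0017,0.038,-0.0065],"turn":0},{"hand":0.085,"travel":[-0.0017,0.038,-0.0065],"turn":0},{"hand":0.085,"travel":[-0.0017,0.038,-0.0065],"turn":0},{"hand":0.085,"travel":[-0.0017,0.038,-0.0065],"turn":-6.4},{"hand":0.085,"travel":[0,0,0.03],"turn":0},{"hand":0.085,"travel":[0,0,0.03],"turn":0},{"hand":0.085,"travel":[0,0,0],"turn":0}]' | grep -E "force|pos"
python3 - <<'E'
from h import *
import cv2
go(bd(0,-.11,.07),bd(0,-.11,.025));ang()
T=r.read_camera('top')[:,:,::-1];cv2.imwrite('pics/top6.png',T)
# where is the knob (dark) vs expected
I=T.astype(int).sum(2)
print('expected knob top',px('top',bd(0,-.11,.057)).round(1),'bottom',px('top',bd(0,-.11,.026)).round(1))
J=cv2.imread('pics/top2.png').astype(int).sum(2);u,v=np.round(px('top',bd(0,-.11,.045))).astype(int);print(u,v);print(J[v-10:v+11,u-9:u+10])
K,R,t=cal('top')
for n in('knob','plunger'): print(n,[(round(d['score'],2),(F.T@(R.T@(np.array(d['at'])-t)-P)+[0,0,.003]).round(4).tolist()) for d in r.search_frame('top',n)[:2]])
E
```

```text
position: [0.3462, -0.2308, 0.1393]
force: [0.2, 1.1, 0.2]
finger_force: 0.0
24.35 q [-66.5   9.9 115.8  32.5  51.2   6.2] p [ 0.3462 -0.2308  0.1393] in board [-0.0048 -0.0956  0.0921] z [ 0.434  0.052 -0.899] x [ 0.9   -0.058  0.431] w 0.0848 F [0.2 1.1 0.2] 0.0
  travel [0.0065 0.0161 0.0204] len 0.027
  travel [0.0035 0.0036 0.0447] len 0.045
tool axes in board frame
 [[ 0.997 -0.005 -0.077]
 [ 0.001 -0.997  0.08 ]
 [-0.078 -0.08  -0.994]] 
 turn to align x->xb: -0.31
expected knob top [360.9 248.8] bottom [359.3 243.9]
360 247
[[661 658 656 623 518 379 323 325 325 325 325 331 329 328 326 318 312 335
  371]
 [701 703 701 655 526 371 303 296 298 313 316 322 328 337 341 339 343 411
  519]
 [700 699 668 567 425 302 234 211 216 242 266 299 368 447 482 488 490 533
  620]
 [699 689 599 441 306 214 142  99 101 123 158 250 422 581 653 667 654 644
  668]
 [697 680 562 366 215 128  61  26  21  24  56 168 385 598 696 709 694 667
  667]
 [698 678 557 342 156  58  22  14  12   8  17  94 293 530 669 701 685 656
  657]
 [696 687 591 389 161  27   5  17  23  22  11  40 179 409 604 690 688 663
  
[... 557 characters left out ...]
662 658
  659]
 [668 675 683 677 633 536 400 274 199 193 242 335 444 560 639 666 668 666
  666]
 [673 677 678 675 666 637 570 495 436 432 481 553 611 643 661 666 672 677
  672]
 [663 667 663 652 650 639 626 599 581 588 610 637 650 645 644 651 667 677
  678]
 [652 644 638 632 622 618 614 608 608 619 635 640 636 625 626 641 666 681
  683]
 [674 645 610 600 597 595 594 597 597 603 611 614 612 606 619 654 687 698
  691]
 [651 581 502 477 467 446 430 422 421 426 421 423 429 434 476 557 621 641
  633]
 [583 514 465 455 429 360 277 232 224 221 218 222 228 235 267 333 393 407
  409]]
knob [(0.4, [0.0061, -0.1062, 0.0463]), (0.35, [0.0966, -0.1334, 0.0119])]
plunger [(0.64, [0.0071, -0.1024, 0.052])]
```

```bash
J="python3 -m jog"
$J '[{"hand":0.085,"travel":[0.005,0.007,0.010],"turn":0},{"hand":0.085,"travel":[0.005,0.007,0.010],"turn":0},{"hand":0.085,"travel":[0.001,0.001,0.015],"turn":0},{"hand":0.085,"travel":[0.001,0.001,0.015],"turn":0},{"hand":0.085,"travel":[0.001,0.001,0.013],"turn":0},{"hand":0.085,"travel":[0,0,0],"turn":0}]' | grep -E "force|pos"
python3 -c "
from h import *
go(bd(0.003,-.108,.025))"
```

```text
position: [0.3865, -0.2468, 0.09]
force: [0.6, 0.6, 0.2]
finger_force: 0.0
25.0 q [-61.6  19.  114.6  37.5  42.3   3.5] p [ 0.3865 -0.2468  0.09  ] in board [ 0.0063 -0.109   0.0289] z [ 0.439  0.048 -0.897] x [ 0.898 -0.054  0.437] w 0.0848 F [0.6 0.6 0.2] 0.0
  travel [-0.003  -0.0007  0.0042] len 0.005
```

```bash
J="python3 -m jog"
$J '[{"hand":0.085,"travel":[-0.002,0,0.003],"turn":0},{"hand":0.02,"travel":[0,0,0],"turn":0},{"hand":0.02,"travel":[0,0,0],"turn":0},{"hand":0.02,"travel":[0,0,0],"turn":0},{"hand":0.02,"travel":[0,0,0],"turn":0},{"hand":0.02,"travel":[0,0,0],"turn":0},{"hand":0.02,"travel":[0,0,0],"turn":0},{"hand":0.02,"travel":[0,0,0],"turn":0}]' | grep -E "force|pos|width"
python3 -c "
from h import *
go()"
```

```text
position: [0.3854, -0.2459, 0.0866]
force: [-4.5, 7.0, 12.4]
gripper_width: 0.337
finger_force: 58.3
25.6667 q [-61.8  19.4 115.1  38.1  41.7   2.7] p [ 0.3854 -0.2459  0.0866] in board [ 0.0035 -0.1081  0.0264] z [ 0.44   0.049 -0.897] x [ 0.898 -0.055  0.438] w 0.0288 F [-4.5  7.  12.4] 58.3
```

```bash
J="python3 -m jog"
$J '[{"hand":0.02,"travel":[-0.0002,-0.0002,-0.004],"turn":0},{"hand":0.02,"travel":[-0.0003,-0.0003,-0.004],"turn":0},{"hand":0.02,"travel":[-0.0003,-0.0003,-0.004],"turn":0},{"hand":0.02,"travel":[0,0,0],"turn":0}]' | grep -E "force|pos|width"
python3 -c "
from h import *
go();print(F.T@np.array(r.get_state()['force']))"
```

```text
position: [0.3793, -0.2454, 0.0965]
force: [7.0, 6.0, -7.6]
gripper_width: 0.336
finger_force: 59.7
26.0 q [-62.6  17.8 115.   36.9  43.5   3.5] p [ 0.3793 -0.2454  0.0965] in board [ 0.0033 -0.1081  0.0381] z [ 0.44   0.049 -0.897] x [ 0.898 -0.056  0.437] w 0.0287 F [ 7.   6.  -7.6] 59.7
[ 1.92086251  6.43542082 -9.92839847]
```

```bash
J="python3 -m jog"
$J '[{"hand":0.02,"travel":[0.0057,-0.0002,-0.00045],"turn":-3},{"hand":0.02,"travel":[0.0058,-0.0002,-0.00045],"turn":-3},{"hand":0.02,"travel":[0.0058,-0.0002,-0.00045],"turn":-3}]' | grep -E "force|width"
python3 -c "
from h import *
go();print(F.T@np.array(r.get_state()['force']));ang()"
```

```text
force: [4.7, 6.0, -8.8]
gripper_width: 0.333
finger_force: 62.0
26.25 q [-60.4  17.7 112.8  35.5  44.4  -1.6] p [ 0.3942 -0.2447  0.1047] in board [ 0.0201 -0.1064  0.0378] z [ 0.438  0.05  -0.897] x [0.891 0.102 0.441] w 0.0284 F [ 4.7  6.  -8.8] 62.0
[-0.68874641  6.28989013 -9.77961443]
tool axes in board frame
 [[ 0.985  0.155 -0.073]
 [ 0.161 -0.984  0.079]
 [-0.059 -0.089 -0.994]] 
 turn to align x->xb: 8.94
```

```bash
J="python3 -m jog"
$J '[{"hand":0.02,"travel":[0.0058,-0.0002,-0.0004],"turn":-3},{"hand":0.02,"travel":[0.0058,-0.0002,-0.0004],"turn":-3},{"hand":0.02,"travel":[0,0,0],"turn":0}]' | grep -E "force|width"
python3 - <<'E'
from h import *
import cv2
go(bd(.0318,-.1044,.0381));print(F.T@np.array(r.get_state()['force']));ang()
# rule angle from the picture: reddish/white blade end? compare hub->blade edge
T=r.read_camera('top')[:,:,::-1];cv2.imwrite('pics/top7.png',T)
E
```

```text
force: [5.4, 8.5, -7.5]
gripper_width: 0.336
finger_force: 63.5
26.5 q [-58.9  17.5 111.5  34.6  45.   -5.1] p [ 0.4045 -0.2426  0.1108] in board [ 0.032  -0.1036  0.038 ] z [ 0.439  0.05  -0.897] x [0.874 0.207 0.439] w 0.0287 F [ 5.4  8.5 -7.5] 63.5
  travel [-0.0004  0.0007 -0.0002] len 0.001
[ 0.4779786   8.83223667 -8.88556671]
tool axes in board frame
 [[ 0.963  0.258 -0.072]
 [ 0.264 -0.961  0.079]
 [-0.049 -0.095 -0.994]] 
 turn to align x->xb: 15.0
```

```bash
J="python3 -m jog"
$J '[{"hand":0.02,"travel":[0,0.0005,0.004],"turn":0},{"hand":0.02,"travel":[0.0002,0.0004,0.003],"turn":0},{"hand":0.02,"travel":[0,0,0],"turn":0}]' | grep -E "force:"
python3 -c "
from h import *
go();print(F.T@np.array(r.get_state()['force']))"
$J '[{"hand":0.02,"travel":[0.0002,0.0004,0.0025],"turn":0},{"hand":0.02,"travel":[0.0002,0.0002,0.002],"turn":0},{"hand":0.02,"travel":[0,0,0],"turn":0}]' | grep -E "force:"
python3 -c "
from h import *
go();print(F.T@np.array(r.get_state()['force']))"
```

```text
force: [6.8, 8.7, -7.3]
finger_force: 63.6
26.8 q [-58.5  18.4 111.6  35.2  44.   -5.4] p [ 0.4077 -0.243   0.1042] in board [ 0.0315 -0.1038  0.0306] z [ 0.439  0.051 -0.897] x [0.875 0.203 0.44 ] w 0.0287 F [ 6.8  8.7 -7.3] 63.6
[ 1.75729259  9.14498914 -9.47072783]
force: [1.3, 10.5, 2.7]
finger_force: 64.7
27.05 q [-58.2  18.9 111.6  35.6  43.5  -5.6] p [ 0.41   -0.2431  0.101 ] in board [ 0.0319 -0.1037  0.0267] z [ 0.439  0.051 -0.897] x [0.875 0.204 0.44 ] w 0.0289 F [ 1.3 10.5  2.7] 64.7
[ 1.88756962 10.59625003  2.05182042]
```

```bash
J="python3 -m jog"
$J '[{"hand":0.085,"travel":[0,0,0],"turn":0},{"hand":0.085,"travel":[0,0,0],"turn":0},{"hand":0.085,"travel":[0,0,0],"turn":0},{"hand":0.085,"travel":[0,0,0],"turn":0},{"hand":0.085,"travel":[0,0,-0.02],"turn":0},{"hand":0.085,"travel":[0,0,-0.035],"turn":0},{"hand":0.085,"travel":[0,0,-0.04],"turn":0},{"hand":0.085,"travel":[0,0,-0.04],"turn":0},{"hand":0.085,"travel":[-0.03,0,-0.02],"turn":0},{"hand":0.085,"travel":[-0.03,0,0],"turn":0}]' | grep -E "force|pos"
$J '[{"hand":0.085,"travel":[0,0.04,-0.01],"turn":0},{"hand":0.085,"travel":[0,0.04,-0.01],"turn":0},{"hand":0.085,"travel":[0,0.04,-0.01],"turn":0},{"hand":0.085,"travel":[0,0.04,0],"turn":0},{"hand":0.085,"travel":[0,0.04,0],"turn":0},{"hand":0.085,"travel":[0,0,0],"turn":0}]' | grep -E "force|pos"
python3 - <<'E'
from h import *
import cv2
go()
T=r.read_camera('top')[:,:,::-1];cv2.imwrite('pics/top8.png',T);S=r.read_camera('side')[:,:,::-1];cv2.imwrite('pics/side8.png',S)
I=T.astype(int).sum(2); th=.262
def knobpx(th,h): return px('top',bd(.11*np.sin(th),-.11*np.cos(th),h))
J=cv2.imread('pics/top2.png').astype(int).sum(2)
def blob(I,c):
    u,v=np.round(c).astype(int);W=I[v-9:v+10,u-9:u+10];m=(W<200).astype(np.uint8)
    n,l,st,ce=cv2.connectedComponentsWithStats(m);k=1+np.argmax(st[1:,4]);return (ce[k]+[u-9,v-9]).round(2),st[k,4],st[k,:4]
print('before',blob(J,knobpx(0,.042)),'exp',knobpx(0,.042).round(2))
print('now',blob(I,knobpx(th,.042)),'exp',knobpx(th,.042).round(2),'exp 13.5/16.5deg',knobpx(.2356,.042).round(2),knobpx(.288,.042).round(2))
K,R,t=cal('top')
for n in('knob','plunger','lift_bar','eraser','pin_tin','wood_pot','sharpener'): print(n,[(round(d['score'],2),(R.T@(np.array(d['at'])-t)).round(4).tolist()) for d in r.search_frame('top',n)[:2]])
# blade top edge: brightness profile across blade at several radii
def prof(I,r_,th,fr): return [int(I[tuple(np.round(px('top',bd(*(np.array([r_*np.sin(th)+w*np.cos(th), -r_*np.cos(th)+w*np.sin(th)])),.006))).astype(int)[::-1])]) for w in np.arange(-.03,.031,.004)]
for q in(.18,.22,.26): print(q,'before',prof(cv2.imread('pics/top1.png').astype(int).sum(2),q,0,0),'now',prof(I,q,th,0))
E
```

```text
position: [0.2889, -0.2664, 0.2174]
force: [-0.2, -1.0, -0.6]
finger_force: 0.0
position: [0.3175, -0.4677, 0.2496]
force: [-1.7, 0.4, -0.9]
finger_force: 0.0
28.3833 q [-80.   19.2  79.8  26.6  80.   -6.8] p [ 0.3175 -0.4677  0.2496] in board [ 0.039  -0.3339  0.1942] z [ 0.44   0.044 -0.897] x [0.875 0.203 0.439] w 0.0848 F [-1.7  0.4 -0.9] 0.0
before (array([359.51, 245.19]), np.int32(86), array([ 4,  3, 10, 12], dtype=int32)) exp [360.15 246.41]
now (array([359.29, 236.54]), np.int32(90), array([ 4,  2, 10, 12], dtype=int32)) exp [359.9  237.51] exp 13.5/16.5deg [360.05 238.4 ] [359.73 236.64]
knob [(0.61, [0.4024, -0.2419, 0.1215])]
plunger [(0.42, [0.4014, -0.24, 0.1223])]
lift_bar [(0.7, [0.4507, 0.0278, 0.0169]), (0.42, [0.4677, -0.2783, 0.1212])]
eraser [(0.4, [0.474, -0.2776, 0.1238])]
pin_tin [(0.74, [0.4389, 0.2512, 0.026])]
wood_pot [(0.92, [0.5692, 0.3516, 0.049])]
sharpener []
0.18 before [624, 617, 617, 619, 626, 638, 651, 652, 653, 657, 644, 583, 355, 289, 283, 284] now [644, 622, 636, 642, 584, 435, 295, 300, 296, 292, 276, 290, 293, 291, 289, 420]
0.22 before [624, 623, 625, 619, 609, 632, 649, 647, 644, 641, 605, 536, 392, 292, 289, 285] now [447, 357, 304, 293, 287, 293, 301, 296, 293, 290, 290, 279, 364, 539, 645, 682]
0.26 before [619, 619, 619, 625, 630, 639, 647, 645, 644, 649, 640, 577, 444, 406, 401, 389] now [296, 300, 300, 298, 308, 303, 305, 300, 295, 312, 433, 601, 679, 679, 673, 670]
```

```bash
python3 - <<'E'
from h import *
import cv2
from scipy.ndimage import map_coordinates
n=np.array([1,1])/2**.5;a=np.array([.077,-.038]);b=np.array([-.038,.077])
for fn in('top5','top8'):
    T=cv2.imread(f'pics/{fn}.png').astype(float);s=(T[:,:,2]-T[:,:,0])/(T.sum(2)+20)
    for seg in((.1,.35),(.35,.65),(.65,.9)):
        print(fn,seg,[round(100*map_coordinates(s,np.array([px('top',HOME+v[0]*RX+v[1]*RY-[0,0,.015])[::-1] for v in [a+(b-a)*u+n*off for u in np.linspace(*seg,25)]]).T,order=1).mean(),1) for off in np.arange(-.014,.0125,.002)])
# any recess floor (low saturation) showing along the two legs?
    for name,f in(('leg y',lambda u,o:(-.038-o,u)),('leg x',lambda u,o:(u,-.038-o))):
        print(fn,name,[round(100*map_coordinates(s,np.array([px('top',HOME+v[0]*RX+v[1]*RY-[0,0,.015])[::-1] for v in [f(u,o) for u in np.linspace(-.02,.05,25)]]).T,order=1).mean(),1) for o in np.arange(-.006,.0125,.002)])
d=np.abs(cv2.imread('pics/top8.png').astype(int)-cv2.imread('pics/top0.png')).sum(2)
for nme,p in(('eraser',[.354,.21,.013]),('tin',[.438,.252,.027]),('pot',[.568,.351,.09])):
    u,v=np.round(px('top',p)).astype(int);print(nme,d[v-10:v+11,u-10:u+11].mean().round(1))
E
```

```text
top5 (0.1, 0.35) [np.float64(30.0), np.float64(30.1), np.float64(29.9), np.float64(28.9), np.float64(26.8), np.float64(24.1), np.float64(22.4), np.float64(22.6), np.float64(24.4), np.float64(26.9), np.float64(28.8), np.float64(29.7), np.float64(29.9), np.float64(29.8)]
top5 (0.35, 0.65) [np.float64(28.2), np.float64(28.4), np.float64(28.1), np.float64(26.8), np.float64(24.9), np.float64(22.9), np.float64(21.7), np.float64(21.9), np.float64(23.6), np.float64(25.9), np.float64(27.8), np.float64(28.8), np.float64(29.0), np.float64(28.9)]
top5 (0.65, 0.9) [np.float64(28.8), np.float64(28.8), np.float64(28.2), np.float64(26.9), np.float64(24.5), np.float64(22.3), np.float64(21.4), np.float64(22.0), np.float64(24.0), np.float64(26.4), np.float64(28.1), np.float64(28.6), np.float64(28.6), np.float64(28.6)]
top5 leg y [np.float64(29.4), np.float64(29.3), np.float64(29.1), np.float64(29.1), np.float64(29.2), np.float64(29.3), np.float64(29.2), np.float64(29.1), np.float64(29.2), np.float64(29.2)]
top5 leg x [np.float64(29.9), np.float64(29.9), np.float64(29.5), np.float64(28.9), np.float64(28
[... 616 characters left out ...]
, np.float64(29.8)]
top8 (0.65, 0.9) [np.float64(30.0), np.float64(30.1), np.float64(29.9), np.float64(28.4), np.float64(25.9), np.float64(23.1), np.float64(21.7), np.float64(22.3), np.float64(24.4), np.float64(27.1), np.float64(29.1), np.float64(29.9), np.float64(30.0), np.float64(30.0)]
top8 leg y [np.float64(29.7), np.float64(29.7), np.float64(29.6), np.float64(29.6), np.float64(29.6), np.float64(29.7), np.float64(29.6), np.float64(29.6), np.float64(29.6), np.float64(29.6)]
top8 leg x [np.float64(29.0), np.float64(29.0), np.float64(28.6), np.float64(28.1), np.float64(27.4), np.float64(27.0), np.float64(27.1), np.float64(27.7), np.float64(28.2), np.float64(28.2)]
eraser 1.7
tin 1.8
pot 2.0
```

```bash
python3 - <<'E'
from h import *
import cv2
from scipy.ndimage import map_coordinates
S={}
for fn in('top0','top2','top8','side1','side8'):
    T=cv2.imread(f'pics/{fn}.png').astype(float);S[fn]=(T[:,:,2]-T[:,:,0])/(T.sum(2)+20)*100
def smp(fn,pts,z=-.015): return map_coordinates(S[fn],np.array([px(fn[:-1],HOME+v[0]*RX+v[1]*RY+[0,0,z])[::-1] for v in pts]).T,order=1)
inn=[(i,j) for i in np.linspace(-.025,.02,10) for j in np.linspace(-.025,.02,10)]
for fn in('top0','top2','side1'): print(fn,'floor sat',np.percentile(smp(fn,inn),[10,50,90]).round(1))
n=np.array([1,1])/2**.5;a=np.array([.077,-.038]);b=np.array([-.038,.077]);o=np.arange(-.02,.0205,.001)
fl=np.median(smp('top0',inn));fs=np.median(smp('side1',inn))
for fn,f0 in(('top8',fl),('side8',fs)):
    for nm,g,lo,hi in(('hyp',lambda u,q:a+(b-a)*u+n*q,.15,.85),('leg -x',lambda u,q:(-.038-q,-.03+.09*u),0,1),('leg -y',lambda u,q:(-.03+.09*u,-.038-q),0,1)):
        p=np.array([smp(fn,[g(u,q) for u in np.linspace(lo,hi,40)],-.013).mean() for q in o]); base=np.percentile(p,85)
        w=np.clip(base-p,0,None)/(base-f0); print(fn,nm,'gap mm',w.sum().round(2),'centroid',(1000*(w*o).sum()/w.sum()).round(2),p[::4].round(1))
E
```

```text
top0 floor sat [18.7 19.1 19.8]
top2 floor sat [19.4 19.5 19.8]
side1 floor sat [14.8 15.1 15.2]
top8 hyp gap mm 7.11 centroid -2.26 [29.5 29.6 29.7 27.8 22.9 22.8 27.4 29.8 29.8 29.9 29.8]
top8 leg -x gap mm 0.83 centroid -8.1 [28.7 28.9 29.3 29.6 29.6 29.6 29.6 29.6 29.5 29.3 29.4]
top8 leg -y gap mm 4.7 centroid 11.67 [28.4 28.5 28.6 28.9 29.1 28.3 27.2 27.7 28.2 25.8 22.4]
side8 hyp gap mm 7.29 centroid 1.18 [25.4 25.3 25.3 25.3 21.4 17.2 20.2 24.6 25.1 25.  24.9]
side8 leg -x gap mm 0.72 centroid -13.27 [24.4 24.8 25.2 25.4 25.4 25.4 25.4 25.4 25.4 25.5 25.7]
side8 leg -y gap mm 5.06 centroid 11.92 [24.6 24.7 25.1 25.4 25.4 25.7 25.5 25.3 23.5 20.5 18.7]
```

```bash
python3 -c "
from station import r
print(r.finish_job())"
```

```text
the job is handed in; nothing more can be done
None
```

I handed the job in at about 28.5 s. The set square lies in its recess, pressed down with about 28 N. The rule is one hole up, with the knob back at its home height and the rule angle measured at about 14.6°. I'm fairly, not fully, sure the square is fully home: the press height and edge gaps fit, but I saw no direct view of its lower edge. On the way it swung in the grip after touching something near the robot's base, so I laid it back on the board and regripped it.

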